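Set the row fence and line up the test tiles

TASK

Set the row fence for the test tiles: slacken the jam nut by about a quarter turn, turn the adjuster screw above it until the fence's pointer lines up with the brass index, tighten the nut fully again without losing the setting, then slide the lock knob all the way to its end stop. Also line up all the small loose tiles in an even row on the shelf, flat, square and flush against the robot's side of the set fence, each centred on a brass mark of the fence, one to a mark, filling the marks in order from the nut end with none skipped. Leave the turntable's crackle tile, the dropper bottle, the cup and the tile stand where they are.

Things in the scene. Friction and masses are not known exactly. Their poses are not given: they have to be found in the camera images.
- fixture: aluminium fixture fixed to the shelf; origin on the shelf, x away from the robot, y along the fence towards the nut, z up. Base plates 10 mm high: under the nut (y 170 to 265, x -50 to 70 mm) and the lock (y -275 to -170, x -45 to 70). Fence: bar 310 long (y -160 to 150), 14 thick, 17 high; its face towards the robot starts at x = 0 and setting takes it 8 to 18 mm towards -x
- jam_nut (a joint): turn of the jam nut, rad: 0 = fully tight (stop), grows counterclockwise seen from above as it is loosened, stop at 1.8. Stays where it is left; friction 0.12 N m
- nut_mid (a point): middle of the jam nut, a steel hexagon 34 mm across flats (39 over corners), 16 high, vertical axis, 38 mm above the shelf, on a post 22 mm thick, at x -20, y 215 mm of the fixture. Turns with the nut; flats face along this point's +y and -y and every 60 degrees. The adjuster's head stands above on the same axis and passes between fingers gripping the nut
- adjuster (a joint): turn of the adjuster screw, rad: 0 at the start, grows clockwise seen from above; each rad moves the fence (and pointer) 8 mm towards the robot (fixture's -x). Turns -0.25 to 3.2. Stays where it is left; friction 0.2 N m. It must not be turned before the nut is loose
- head_mid (a point): middle of the adjuster's head, a steel bar 24 mm long (along this point's x), 12 mm thick (along its y), 26 mm high (55 to 81 mm above the shelf), vertical axis, coaxial with the nut below (nut's top 46 mm above the shelf). Turns with the screw
- pointer (a point): tip of the fence's pointer, a brass blade 3 mm wide on the fence's nut end, 15 mm above the shelf; moves with the fence along the fixture's x
- index_mark (a point): tip of the fixed brass index, a 3 mm wide tongue on the base plate beside the pointer, 16 mm above the shelf; axes as the fixture's. The setting is right when pointer and index have the same x in the fixture's axes
- lock (a joint): travel of the lock knob, m: 0 to 0.055 (end stop); grows towards the fixture's +y (towards the fence). Starts at 0 to 0.012; friction 2 N
- lock_grip (a point): middle of the lock knob, a black block 16 x 16 mm and 26 mm high (14 to 40 mm above the shelf), 20 mm to the robot's side of the fixture's x = 0, at the end away from the nut; axes as the fixture's; slides along y
- station0 (a point): where the centre of the underside of a tile belongs at brass mark 0 of the fence (0 = nearest the nut, then every 75 mm away from it, marks 0 to 3): 20 mm in front of the fence's face, on the shelf; moves with the fence; axes as the fixture's
- station1 (a point): where the centre of the underside of a tile belongs at brass mark 1 of the fence (0 = nearest the nut, then every 75 mm away from it, marks 0 to 3): 20 mm in front of the fence's face, on the shelf; moves with the fence; axes as the fixture's
- station2 (a point): where the centre of the underside of a tile belongs at brass mark 2 of the fence (0 = nearest the nut, then every 75 mm away from it, marks 0 to 3): 20 mm in front of the fence's face, on the shelf; moves with the fence; axes as the fixture's
- station3 (a point): where the centre of the underside of a tile belongs at brass mark 3 of the fence (0 = nearest the nut, then every 75 mm away from it, marks 0 to 3): 20 mm in front of the fence's face, on the shelf; moves with the fence; axes as the fixture's
- tile1: a loose plain glazed tile, 40 x 40 mm and 10 mm thick, lying flat on the shelf; origin at the centre of its underside, x and y along its sides, z up; all such tiles are alike; 3 or all 4 are present
- tile2: a loose plain glazed tile, 40 x 40 mm and 10 mm thick, lying flat on the shelf; origin at the centre of its underside, x and y along its sides, z up; all such tiles are alike; 3 or all 4 are present
- tile3: a loose plain glazed tile, 40 x 40 mm and 10 mm thick, lying flat on the shelf; origin at the centre of its underside, x and y along its sides, z up; all such tiles are alike; 3 or all 4 are present
- tile4: a loose plain glazed tile, 40 x 40 mm and 10 mm thick, lying flat on the shelf; origin at the centre of its underside, x and y along its sides, z up; all such tiles are alike; 3 or all 4 are present
- crackle_tile: bystander: a larger tile, 75 x 75 x 9 mm, on the fixed aluminium turntable (170 mm across, top 36 mm above the shelf); origin under its centre
- dropper: bystander: closed glass dropper bottle, 38 mm across, 110 mm high; origin under its centre
- cup: bystander: porcelain mixing cup, 72 mm across, 60 mm high; origin under its centre
- tile_stand: bystander: wooden tile stand, 70 x 100 mm foot, about 100 mm high, beyond the fence; origin under its centre
Things that resemble listed ones, but are neither listed nor needed, are in the scene too. Leave any red look-alike of the tile4 alone. Leave any orange look-alike of the tile1 alone.

How it is judged:
On the way, in this order (a step that is already met when the one before it is completed fails the run):
1. the jam nut is loosened by at least 1 rad, the setting not yet disturbed (value of joint jam_nut above 1 rad and distance of pointer from where it was at the start of the episode below 0.002 m), for 0.2 s.
2. with the nut loose, the pointer is brought level with the index (value of joint jam_nut above 0.8 rad and x of pointer in the frame of index_mark between -0.0025 and 0.0025 m), for 0.2 s.
3. the nut is tight again with the pointer still level with the index (value of joint jam_nut below 0.12 rad and x of pointer in the frame of index_mark between -0.0025 and 0.0025 m), for 0.2 s.
4. the lock knob is at its end stop, the nut still tight (value of joint lock above 0.051 m and value of joint jam_nut below 0.12 rad), for 0.2 s.
At the end, for the whole second after the job is handed in: Nut within 0.12 rad of tight, lock within 4 mm of its end, pointer within 2.5 mm of the index; every tile flat and at rest, within 3 mm of flush with the fence and 6 mm of centred on its mark, square within 0.08 rad, marks filled from 0 without a gap (all of step 4 and x of pointer in the frame of index_mark between -0.0025 and 0.0025 m and ((x of tile1 in the frame of station0 between -0.003 and 0.003 m and y of tile1 in the frame of station0 between -0.006 and 0.006 m) or ((x of tile1 in the frame of station1 between -0.003 and 0.003 m and y of tile1 in the frame of station1 between -0.006 and 0.006 m) and horizontal distance between any of tile2, tile3, tile4 and station0 below 0.008 m) or ((x of tile1 in the frame of station2 between -0.003 and 0.003 m and y of tile1 in the frame of station2 between -0.006 and 0.006 m) and horizontal distance between any of tile2, tile3, tile4 and station1 below 0.008 m) or ((x of tile1 in the frame of station3 between -0.003 and 0.003 m and y of tile1 in the frame of station3 between -0.006 and 0.006 m) and horizontal distance between any of tile2, tile3, tile4 and station2 below 0.008 m)) and (angle between the x axis of tile1 and the x axis of station0, either way round below 0.08 rad or angle between the y axis of tile1 and the x axis of station0, either way round below 0.08 rad) and height (world z) of each of tile1, tile2, tile3, tile4 below 0.004 m and linear speed of each of tile1, tile2, tile3, tile4 below 0.02 m/s and ((x of tile2 in the frame of station0 between -0.003 and 0.003 m and y of tile2 in the frame of station0 between -0.006 and 0.006 m) or ((x of tile2 in the frame of station1 between -0.003 and 0.003 m and y of tile2 in the frame of station1 between -0.006 and 0.006 m) and horizontal distance between any of tile1, tile3, tile4 and station0 below 0.008 m) or ((x of tile2 in the frame of station2 between -0.003 and 0.003 m and y of tile2 in the frame of station2 between -0.006 and 0.006 m) and horizontal distance between any of tile1, tile3, tile4 and station1 below 0.008 m) or ((x of tile2 in the frame of station3 between -0.003 and 0.003 m and y of tile2 in the frame of station3 between -0.006 and 0.006 m) and horizontal distance between any of tile1, tile3, tile4 and station2 below 0.008 m)) and (angle between the x axis of tile2 and the x axis of station0, either way round below 0.08 rad or angle between the y axis of tile2 and the x axis of station0, either way round below 0.08 rad) and ((x of tile3 in the frame of station0 between -0.003 and 0.003 m and y of tile3 in the frame of station0 between -0.006 and 0.006 m) or ((x of tile3 in the frame of station1 between -0.003 and 0.003 m and y of tile3 in the frame of station1 between -0.006 and 0.006 m) and horizontal distance between any of tile1, tile2, tile4 and station0 below 0.008 m) or ((x of tile3 in the frame of station2 between -0.003 and 0.003 m and y of tile3 in the frame of station2 between -0.006 and 0.006 m) and horizontal distance between any of tile1, tile2, tile4 and station1 below 0.008 m) or ((x of tile3 in the frame of station3 between -0.003 and 0.003 m and y of tile3 in the frame of station3 between -0.006 and 0.006 m) and horizontal distance between any of tile1, tile2, tile4 and station2 below 0.008 m)) and (angle between the x axis of tile3 and the x axis of station0, either way round below 0.08 rad or angle between the y axis of tile3 and the x axis of station0, either way round below 0.08 rad) and ((x of tile4 in the frame of station0 between -0.003 and 0.003 m and y of tile4 in the frame of station0 between -0.006 and 0.006 m) or ((x of tile4 in the frame of station1 between -0.003 and 0.003 m and y of tile4 in the frame of station1 between -0.006 and 0.006 m) and horizontal distance between any of tile1, tile2, tile3 and station0 below 0.008 m) or ((x of tile4 in the frame of station2 between -0.003 and 0.003 m and y of tile4 in the frame of station2 between -0.006 and 0.006 m) and horizontal distance between any of tile1, tile2, tile3 and station1 below 0.008 m) or ((x of tile4 in the frame of station3 between -0.003 and 0.003 m and y of tile4 in the frame of station3 between -0.006 and 0.006 m) and horizontal distance between any of tile1, tile2, tile3 and station2 below 0.008 m)) and (angle between the x axis of tile4 and the x axis of station0, either way round below 0.08 rad or angle between the y axis of tile4 and the x axis of station0, either way round below 0.08 rad)); the robot touches nothing.
It fails at once if the crackle-glazed tile on the turntable is moved by more than 20 mm (distance of crackle_tile from where it was at the start of the episode above 0.02 m).
It fails at once if the dropper bottle is moved by more than 20 mm (distance of dropper from where it was at the start of the episode above 0.02 m).
It fails at once if the mixing cup is moved by more than 20 mm (distance of cup from where it was at the start of the episode above 0.02 m).
It fails at once if the tile stand is moved by more than 20 mm (distance of tile_stand from where it was at the start of the episode above 0.02 m).
Of tile1, tile2, tile3, tile4 only 3 to 4 are there at a start; the rules pass over those that are not, and their reading is None.
At some moment in a run one of tile1, tile2, tile3, tile4 may be knocked a few centimetres aside while the robot is not near it.
Once in a run the grip may slacken for a moment while it holds something.
It also fails if it takes over 210 s, if anything falls off the work surface, if the arm or the gripper's body presses on something with over 40 N, if the wrist force passes 120 N, or if a joint passes its speed limit or range.

ROBOT

A 6-joint arm with a two-finger parallel gripper is mounted at the origin on the work surface. World frame = base frame: x ahead of the robot, y to its left, z up, the work surface at z = 0. Lengths are in m, angles in rad, forces in N, time in s.
With the tool pointing down it reaches from about 0.225 to 0.875 m from the base axis. Payload 3.4 kg.
Tool frame: the origin (TCP) lies midway between the tips of the shut fingers; the grasp point (between the pads) lies 19 mm behind it (manip.pinch_z is the distance from the TCP to the grasp point, in m); z points along the fingers, y is the line along which they close (so a half turn about z gives the same grasp; the last joint's range is limited). The gripper opens to 85 mm and grips with 20 to 120 N. Pads are 22 mm wide; open, the fingers measure 114 mm over their backs; the gripper's body (76 mm by 85 mm) begins 54 mm behind the grasp point. The pads swing forward as they close: fully open they stand 13 mm farther back than shut.
Start: joints at [-1.37, 0.276, 1.505, -0, 1.361, -0.121], TCP at [0.182, -0.546, 0.231] pointing down, gripper open.
Joint ranges: [-2.89, 2.89], [-0.75, 2.08], [0.22, 2.7], [-1.18, 4.32], [0.11, 2.71], [-2.7, 2.7]. Speed limits (rad/s): [2.57, 2.57, 3.14, 3.14, 3.14, 3.14].

INTERFACE

Orientations are given as a unit quaternion [w, x, y, z].
In Python, from rig import manip gives the robot as it stands.
- The arm moves only by the tool carry_out, never from a script. Its arguments are lists of equal length, an entry for each row: "delta_pos": the shift along the tool's x, y, z scaled (see below), a list of three; "turn": the turn, a rotation vector about the tool's x, y, z scaled (see below), a list of three; "claw": the closure, from -1 (fully open) to 1 (shut). A call has 1 to 12 rows; each row is the pose to reach, as a shift and turn from the pose commanded when the call began, along the tool's axes at that moment; what a row does not reach only later rows make up. The controller multiplies each number of a shift by 400 mm and each number of a turn by 30 degrees. A row lasts 1/10 s, in which the tool goes at most 50 mm and 8.59 degrees, less where a joint would pass 70% of its speed; a pose out of reach is approached as far as the arm can. A call with a number of a shift or a turn outside -1 to 1 is refused whole. A call with a gripper value outside its range is refused whole. The fingers move at their own pace and stop on an object; "force" is the grip in N (left out, the last holds). Time passes only in rows, so rows that repeat a pose let the fingers close. It gives the time, the measured TCP pose, the force, the opening and the grip force at its end, in the units of the state.
- manip.get_state(): the state, without advancing time (a new reading comes with each control period).
- manip.get_image(name): name is "scene" or "top"; returns a dict with "image" (400x640x3 uint8, red, green, blue), "z_map" (400x640 float32, m along the optical axis (not along the pixel's ray), 0 where there is no reading), "fx", "fy", "cx", "cy" (pixels), "k1" (the pictures are not rectified: a ray, as slopes to the right and down, at radius r is drawn at 1 + k1 r^2 times it, then the intrinsics apply), "world_to_cam" (4x4, takes a point from world to camera coordinates). Camera axes: x right, y down, z forward; pixel columns grow to the right and rows downward; lengths in m; the calibration is good to about 2 mm. A picture is of the moment at which its call begins.
- manip.sign_off(): hands the job in; it is judged then, once.
Trained networks look in the newest picture that a camera, given by its name, has taken for a name from the list of things; names that differ only in an ending like _2 or _b are one class to them, and where a whole thing is asked for, a point or a joint stands for the part that bears it (a point fixed in the world has none). Each returns a list of dicts, best first, with "score" (0 to 1); they miss things now and then, are a little off and sometimes report something else, mostly with a low value. They report only what shows in the picture. A call takes as long as a camera call. They do not tell look-alikes from the thing itself.
- manip.spot_in(camera, query): "point" ([x, y, z] in m, in world coordinates, good to about 4 mm: the middle of the surface that is visible of it).
- manip.place_of(camera, query): "point" ([x, y, z] in m, in world coordinates, good to about 4 mm: a listed point, or the origin of a listed thing).
The state is a dict: "clock": time; "qpos": joint angles; "qd": joint speeds; "effort": joint torques, N m; "position": TCP position; "ee_rot": TCP orientation; "contact_force": force on the tool from outside, world axes, zero at the start; "moment": the same for the moment, N m; "width": finger opening in m; "gripper_force": force on a finger pad.
Only numpy, scipy, OpenCV 4.12 (cv2) and the standard library are available. Lean on these libraries where they do the work, as an engineer would, in place of code of your own. Each camera call takes 0.05 s, during which the arm holds its last target. There are 200 camera calls.

## Working session

There is one attempt and no reset: what is moved stays moved. The work goes in short steps, Python scripts to look and compute and a tool call to move; the robot and the scene stay as the last step left them, time stands still between calls to the robot, and variables do not carry over. Pictures are saved under pics/ and viewed, at most 14 in all, crops included, and the job is handed in when it is done.

Besides the shell and the picture viewer there is one more tool, called after "Call:" as a command line: name --argument value ..., lists and objects as JSON in quotes. carry_out: Moves the arm, as the interface text tells. Shifts and turns lie within -1 to 1; 1 stands for 400 mm of shift or 30 degrees of turn. Its arguments: {"type":"object","properties":{"delta_pos":{"type":"array","items":{"type":"array","items":{"type":"number","minimum":-1,"maximum":1}}},"turn":{"type":"array","items":{"type":"array","items":{"type":"number","minimum":-1,"maximum":1}}},"claw":{"type":"array","items":{"type":"number"}},"force":{"type":"number"}},"required":["delta_pos","turn","claw"]}

```bash
mkdir -p pics; ls
cat > h.py <<'E'
import numpy as np, cv2
from rig import manip
from scipy.spatial.transform import Rotation as R
def px2w(im,u,v,z=None,d=None):
    K=np.array([[im['fx'],0,im['cx']],[0,im['fy'],im['cy']],[0,0,1]])
    p=np.array([(u-im['cx'])/im['fx'],(v-im['cy'])/im['fy']])
    q=p.copy()
    for _ in range(20): q=p/(1+im['k1']*(q@q))
    ray=np.array([q[0],q[1],1.]); M=np.linalg.inv(np.array(im['world_to_cam']))
    if z is None:
        return M[:3,:3]@(ray*d)+M[:3,3]
    dr=M[:3,:3]@ray; o=M[:3,3]; return o+dr*(z-o[2])/dr[2]
def w2px(im,P):
    c=np.array(im['world_to_cam'])@np.r_[P,1]; q=c[:2]/c[2]; q=q*(1+im['k1']*(q@q))
    return q[0]*im['fx']+im['cx'],q[1]*im['fy']+im['cy']
def save(im,name,box=None,s=1):
    a=im['image'][:,:,::-1]
    if box: a=a[box[1]:box[3],box[0]:box[2]]
    cv2.imwrite('pics/'+name,cv2.resize(a,None,fx=s,fy=s,interpolation=cv2.INTER_CUBIC))
def tool():
    s=manip.get_state(); w,x,y,z=s['ee_rot']; return np.array(s['position']),R.from_quat([x,y,z,w]).as_matrix(),s
def go(target,yaw_y=None):
    """shift numbers to target (world); yaw_y: desired world angle (rad) of tool y line, mod pi"""
    p,r,s=tool(); d=r.T@(np.array(target)-p)/0.4
    out='d %s'%np.round(d,4)
    if yaw_y is not None:
        a=np.arctan2(r[1,1],r[0,1]); t=(yaw_y-a+np.pi/2)%np.pi-np.pi/2
        out+=' turn z %.4f (other %.4f)'%(np.degrees(t)*r[2,2]/30,np.degrees(t-np.sign(t)*np.pi)*r[2,2]/30)
    return out
E
python3 - <<'E'
from h import *
for c in('scene','top'):
    im=manip.get_image(c); save(im,c+'0.png'); print(c,im['fx'],im['k1'],np.round(np.linalg.inv(np.array(im['world_to_cam'])),3).tolist())
    for q in 'nut_mid head_mid pointer index_mark lock_grip station0 station1 station2 station3 tile1 crackle_tile dropper cup tile_stand fixture'.split():
        print(q,[(np.round(r['point'],3).tolist(),round(r['score'],2)) for r in manip.place_of(c,q)])
p,r,s=tool();print(r.round(3).tolist(),s)
E
```

```text
pics
scene 436.8519809661661 -0.0686769822285394 [[0.152, 0.576, -0.803, 1.568], [0.988, -0.106, 0.112, -0.155], [-0.02, -0.811, -0.585, 0.81], [0.0, 0.0, 0.0, 1.0]]
nut_mid [([0.602, 0.226, 0.041], 0.57)]
head_mid [([0.601, 0.225, 0.071], 0.55)]
pointer [([0.624, 0.187, 0.015], 0.79)]
index_mark [([0.585, -0.022, 0.002], 0.63), ([0.589, 0.048, 0.002], 0.62)]
lock_grip [([0.575, -0.234, 0.027], 0.72)]
station0 [([0.584, -0.098, -0.001], 0.95), ([0.597, 0.124, 0.001], 0.93), ([0.583, -0.024, 0.0], 0.71), ([0.591, 0.05, 0.003], 0.6)]
station1 [([0.584, -0.098, -0.001], 0.95), ([0.597, 0.124, 0.001], 0.93), ([0.583, -0.024, 0.0], 0.71), ([0.591, 0.05, 0.003], 0.6)]
station2 [([0.584, -0.098, -0.001], 0.95), ([0.597, 0.124, 0.001], 0.93), ([0.583, -0.024, 0.0], 0.71), ([0.591, 0.05, 0.003], 0.6)]
station3 [([0.584, -0.098, -0.001], 0.95), ([0.597, 0.124, 0.001], 0.93), ([0.583, -0.024, 0.0], 0.71), ([0.591, 0.05, 0.003], 0.6)]
tile1 [([0.371, -0.087, -0.004], 0.62), ([0.484, 0.289, 0.0], 0.59), ([0.422, 0.209, 0.0], 0.54), ([0.466, -0.073, -0.001], 0.46), ([0.456, -0.2, 0.0], 0.46), ([0.
[... 1964 characters left out ...]
0, -1.0]] {'clock': 1.6, 'qpos': array([-1.36999723e+00,  2.75895115e-01,  1.50489840e+00, -8.39821080e-06,
        1.36067353e+00, -1.20984441e-01]), 'qd': array([-0.00135188,  0.00017237,  0.00075784, -0.00119939,  0.00176986,
       -0.00076215]), 'effort': array([ 7.11381836e-04, -4.16654849e+01, -2.46094519e+01, -1.65552519e-04,
        2.99458443e-04,  1.37515633e-05]), 'position': array([ 0.18185798, -0.54552856,  0.23133144]), 'ee_rot': array([ 6.29178248e-05,  9.87084674e-01,  1.60199384e-01, -1.59785884e-06]), 'contact_force': array([-0.29531212, -0.30450965,  0.64796184]), 'moment': array([-0.00414705,  0.01740811,  0.0217236 ]), 'gripper_force': 0.0, 'width': 0.08545514352093353}
```

View pics/scene0.png

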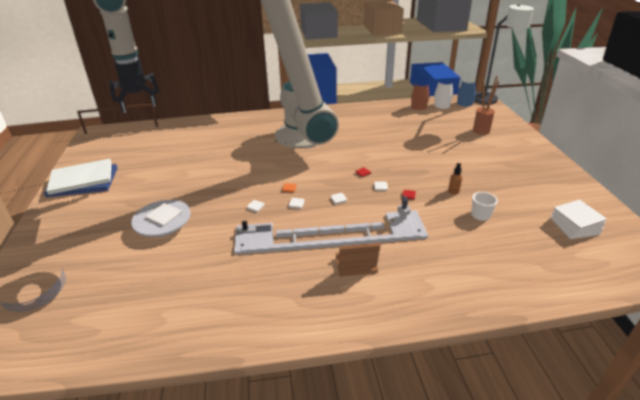

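View pics/top0.png

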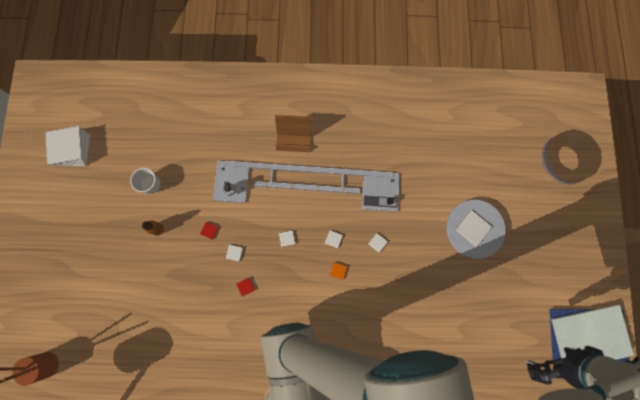

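The four white tiles sit at about (235,253), (288,238), (334,239) and (378,242) in the top view. The orange one is at (339,270) and the reds at (209,230) and (246,286). The nut end is at (233,183) and the lock at (380,193). I'll crop in on the fixture next.

Run:
```python
from h import *
im=manip.get_image('top'); sc=manip.get_image('scene')
f=lambda a,b:cv2.resize(a[b[1]:b[3],b[0]:b[2],::-1],(800,290),interpolation=cv2.INTER_CUBIC)
a=im['image'];b=sc['image']
l=cv2.resize(a[150:212,205:267,::-1],(400,400),interpolation=cv2.INTER_CUBIC)
r=cv2.resize(b[190:252,375:437,::-1],(400,400),interpolation=cv2.INTER_CUBIC)
cv2.imwrite('pics/fix.png',np.vstack([np.hstack([l,r]),cv2.resize(a[155:205,240:410,::-1],(800,200),interpolation=cv2.INTER_CUBIC)]))
# tiles: white blobs in top
hsv=cv2.cvtColor(a,cv2.COLOR_RGB2HSV); m=((hsv[...,2]>150)&(hsv[...,1]<50)).astype(np.uint8)
n,lab,st,ce=cv2.connectedComponentsWithStats(m)
for i in range(1,n):
    if 60<st[i,4]<400 and 225<ce[i][1]<270:
        pts=np.argwhere(lab==i)[:,::-1]
        W=np.array([px2w(im,u,v,z=0.01)[:2] for u,v in pts])
        q=cv2.minAreaRect((W*1000).astype(np.float32)); print(st[i,4],ce[i].round(1),W.mean(0).round(4),q)
# fence: depth-height map
z=im['z_map']; H={}
P=np.array([[px2w(im,u,v,d=z[v,u]) for u in range(205,410)] for v in range(150,220)])
np.save('P.npy',P)
for lo,hi in((.013,.024),(.03,.045),(.05,.09)):
    s=(P[...,2]>lo)&(P[...,2]<hi); print(lo,s.sum(),P[s].mean(0) if s.any() else '')
S=np.array([[px2w(sc,u,v,d=sc['z_map'][v,u]) for u in range(225,440)] for v in range(180,260)])
for lo,hi in((.06,.09),(.03,.045)):
    s=(S[...,2]>lo)&(S[...,2]<hi)&(S[...,1]>.15)&(S[...,0]<.66); print('sc',lo,s.sum(),S[s].mean(0),S[s].min(0),S[s].max(0))
    s=(P[...,2]>lo)&(P[...,2]<hi)&(P[...,1]>.15)&(P[...,0]<.66); print('top',lo,s.sum(),P[s].mean(0),P[s].min(0),P[s].max(0))
```

```text
188 [286.6 238.1] [0.4648 0.0603] ((464.6921691894531, 60.39323425292969), (39.362125396728516, 38.568904876708984), 11.01160717010498)
185 [333.2 238.8] [ 0.4653 -0.0733] ((465.7222900390625, -73.38002014160156), (38.75241470336914, 39.549400329589844), 69.22265625)
194 [377.4 242.5] [ 0.4571 -0.2001] ((457.2279357910156, -199.91824340820312), (39.940574645996094, 39.961158752441406), 51.79615783691406)
188 [233.5 252.6] [0.4207 0.2098] ((420.6470642089844, 209.9109649658203), (38.27533721923828, 38.73882293701172), 78.73818969726562)
0.013 1305 [ 0.63616072 -0.00478027  0.0156445 ]
0.03 70 [5.84856391e-01 4.59095698e-04 4.00443427e-02]
0.05 62 [0.5981864  0.22630317 0.07506291]
sc 0.06 58 [0.60490795 0.22764146 0.07419212] [0.58719703 0.22238617 0.06006567] [0.61539574 0.23515689 0.08396418]
top 0.06 57 [0.59848624 0.22656224 0.0767497 ] [0.587817   0.22116727 0.0604485 ] [0.61187469 0.23332847 0.08533411]
sc 0.03 70 [0.60934312 0.22612149 0.03907766] [0.59093719 0.21157525 0.03042353] [0.62300598 0.24639325 0.0449258 ]
top 0.03 36 [0.59394839 0.22196571 0.04118967] [0.58130466 0.20956719 0.03063885] [0.61528755 0.24578483 0.04498854]
```

View pics/fix.png

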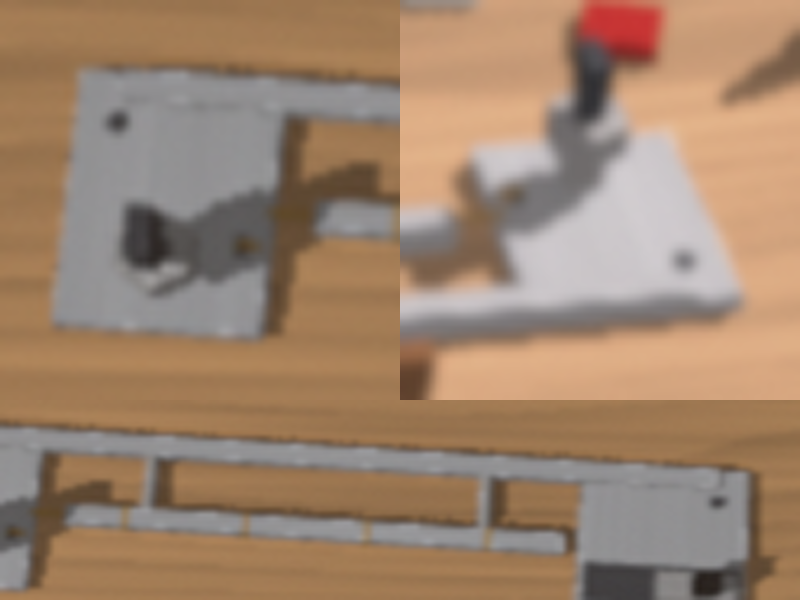

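Run:
```python
from h import *
im=manip.get_image('top'); sc=manip.get_image('scene')
a=px2w(im,266.35,183.9,z=.017);b=px2w(im,343.7,189.2,z=.017);print(a,b,np.linalg.norm(a-b),np.arctan2(-(a-b)[0],(a-b)[1]))
for c,i in(('top',im),('scene',sc)):
    # brass: saturated yellowish on grey
    h=cv2.cvtColor(i['image'],cv2.COLOR_RGB2HSV).astype(int)
    for z,y0 in((.017,None),(.016,1)):
        pass
    A=i['image'].astype(int)
    for nm,p in(('idx',(0.606,.190,.016)),('ptr',(.624,.180,.015))):
        u,v=w2px(i,np.array(p)); print(c,nm,u,v)
    u0,v0=map(int,w2px(i,np.array((.615,.187,.016))))
    print((A[v0-7:v0+8,u0-10:u0+11,0]-A[v0-7:v0+8,u0-10:u0+11,2]), u0-10,v0-7)
# height profile of fence at several y: edges of >12mm region
P=np.load('P.npy')
for j in range(60,140,16):
    col=P[:,j]; print('y%.3f'%col[30,1],[(round(x*1000),round(z*1000)) for x,y,z in col[20:50]])
```

```text
[0.62099772 0.12354325 0.017     ] [ 0.60979144 -0.10197885  0.017     ] 0.22580034630542636 -0.04964953925907563
top idx 243.3396407181749 188.55821972147905
top ptr 247.13015005820088 182.67306343225079
[[-1 -1 -1 -2  0 -1 -1 -2 -1 -2 -1  0 -1  2 20 41 45 47 51 47 44]
 [-1 -1 -1 -1  0 -1 -1 -1 -1  0  0  0  0  5 26 41 44 43 44 44 44]
 [ 0 -1 -1 -1 -1  0 -1  0  1  1  2  2  1  8 29 42 44 43 44 41 37]
 [-1 -2 -1 -1  1  1  2  2  2  3  2  3  6 15 33 44 45 44 44 35 18]
 [-2 -1 -1 -1  2  2  2  2  2  2  2  5 16 31 47 51 50 50 47 32  8]
 [ 0  0  1  1  2  2  1  2  2  2  1  5 15 32 47 52 51 52 50 31  6]
 [ 1  1  2  2  2  3  2  1  2  2  2  3  8 22 42 47 47 47 44 24  2]
 [ 4  3  2  2  2  2  2  2  1  2  1  2  5 21 42 46 46 47 43 24  5]
 [ 5  4  3  2  3  2  3  5  8  8  6  3  5 21 43 47 46 47 46 35 22]
 [ 5  5  3  2  3  2  4 15 29 31 23 12  8 25 44 48 48 47 50 52 56]
 [ 6  6  2  3  3  2  4 15 28 32 28 16 10 26 42 47 50 53 61 70 75]
 [ 5  4  3  3  2  2  3  7  9  9  9  5  9 31 44 47 54 71 75 79 78]
 [ 5  4  2  3  3  1  2  2  2  2  1  1  9 31 46 48 59 77 81 81 80]
 [ 6  4  3  2  2  2  2  2  1  1  1  0
[... 2125 characters left out ...]
1), (591, -2), (586, 5), (584, -1), (582, -4)]
y-0.012 [(667, 13), (665, 9), (663, 5), (660, 4), (658, -2), (655, -2), (652, -3), (649, -1), (647, -4), (644, -5), (640, 0), (636, 2), (634, -1), (631, -3), (628, -1), (621, 16), (618, 15), (614, 17), (611, 20), (609, 17), (609, 3), (606, 0), (602, 4), (601, -1), (598, -3), (594, 0), (592, -3), (588, 1), (585, 2), (583, -1)]
y-0.059 [(667, 16), (664, 14), (661, 14), (660, 7), (660, -4), (656, 0), (653, 0), (649, 1), (647, -1), (643, 1), (640, 4), (637, 0), (634, 0), (632, -2), (629, -2), (625, 1), (618, 17), (616, 15), (612, 19), (609, 17), (607, 17), (605, 9), (604, 0), (602, -5), (599, -4), (595, 2), (592, 1), (590, -5), (587, -2), (584, -3)]
```

Call:
carry_out --delta_pos '[[0.8,-0.75,0],[0.8,-0.75,0],[0.8,-0.75,0],[0.8,-0.75,0],[0.8,-0.75,0],[0.8,-0.75,0],[0.8,-0.75,0],[0.8,-0.75,0],[0.8,-0.75,0]]' --turn '[[0,0,0.71],[0,0,0.71],[0,0,0.71],[0,0,0.71],[0,0,0.71],[0,0,0.71],[0,0,0.71],[0,0,0.71],[0,0,0.71]]' --claw '[-0.2,-0.2,-0.2,-0.2,-0.2,-0.2,-0.2,-0.2,-0.2]' --force 40

```text
clock: 2.7
position: [0.3913, -0.1572, 0.2316]
ee_rot: [-0.0, 1.0, -0.024, 0.001]
contact_force: [0.5, -0.9, 0.0]
width: 0.0515
gripper_force: 0.0
```

Run:
```python
from h import *
print(tool(),go([.601,.227,.13],np.pi/2-.05))
```

```text
(array([ 0.39127831, -0.15719647,  0.23164699]), array([[ 9.98801889e-01, -4.89227074e-02,  1.16424200e-03],
       [-4.89227898e-02, -9.98802562e-01,  4.23995893e-05],
       [ 1.16077359e-03, -9.93067564e-05, -9.99999321e-01]]), {'clock': 2.7, 'qpos': array([-5.47912316e-01,  4.04972229e-02,  1.79851548e+00,  6.66662314e-04,
        1.30160828e+00,  1.07164933e+00]), 'qd': array([ 0.91388019,  0.05156675, -0.05305835, -0.01768691, -0.00716356,
        0.90285903]), 'effort': array([ -4.08489525, -28.1289196 , -23.23508263,   0.14459796,
         0.25198921,  -0.67096727]), 'position': array([ 0.39127831, -0.15719647,  0.23164699]), 'ee_rot': array([-3.54372025e-05,  9.99700427e-01, -2.44687045e-02,  5.81428077e-04]), 'contact_force': array([ 0.46823549, -0.91247602,  0.0208965 ]), 'moment': array([ 0.01396171, -0.00026357, -0.02549931]), 'gripper_force': 0.0, 'width': 0.05145978592911335}) d [ 0.4764 -0.985   0.2548] turn z 0.0020 (other -5.9980)
```

Call:
carry_out --delta_pos '[[0.476,-0.985,0.2],[0.476,-0.985,0.2],[0.476,-0.985,0.2],[0.476,-0.985,0.2],[0.476,-0.985,0.2],[0.476,-0.985,0.2],[0.476,-0.985,0.2],[0.476,-0.985,0.2],[0.476,-0.985,0.2],[0.476,-0.985,0.2],[0.476,-0.985,0.2],[0.476,-0.985,0.2]]' --turn '[[0,0,0],[0,0,0],[0,0,0],[0,0,0],[0,0,0],[0,0,0],[0,0,0],[0,0,0],[0,0,0],[0,0,0],[0,0,0],[0,0,0]]' --claw '[-0.2,-0.2,-0.2,-0.2,-0.2,-0.2,-0.2,-0.2,-0.2,-0.2,-0.2,-0.2]'

```text
clock: 3.9
position: [0.5998, 0.2234, 0.1513]
ee_rot: [0.0, 1.0, -0.025, -0.0]
contact_force: [0.0, 0.0, 0.6]
width: 0.051
gripper_force: 0.0
```

Run:
```python
from h import *
p,r,s=tool();print(s['qpos'].round(2),go([.601,.227,.023],np.pi/2-.05))
sc=manip.get_image('scene'); save(sc,'s1.png',(340,130,460,250),5)
```

```text
[ 0.25  0.42  1.48 -0.    1.24  1.87] d [ 0.0028 -0.0095  0.3208] turn z -0.0006 (other 5.9994)
```

View pics/s1.png

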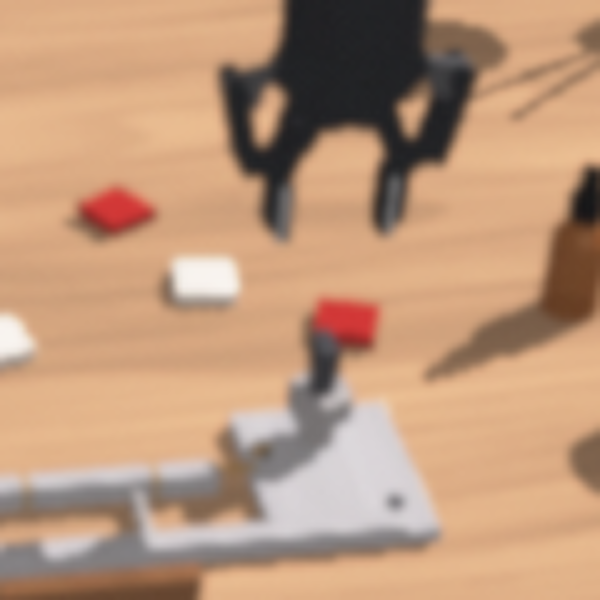

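The fingers straddle the head, which is at (322,360) in the crop. I'll descend and grip the nut.

Call:
carry_out --delta_pos '[[0.003,-0.0095,0.12],[0.003,-0.0095,0.22],[0.003,-0.0095,0.325],[0.003,-0.0095,0.325],[0.003,-0.0095,0.325],[0.003,-0.0095,0.325],[0.003,-0.0095,0.325],[0.003,-0.0095,0.325],[0.003,-0.0095,0.325]]' --turn '[[0,0,0],[0,0,0],[0,0,0],[0,0,0],[0,0,0],[0,0,0],[0,0,0],[0,0,0],[0,0,0]]' --claw '[-0.2,-0.2,-0.2,-0.2,0.4,0.4,0.4,0.4,0.4]' --force 40

```text
clock: 4.85
position: [0.6022, 0.2284, 0.0229]
ee_rot: [-0.0, 1.0, -0.025, 0.001]
contact_force: [-2.2, 2.5, 1.5]
width: 0.0333
gripper_force: 43.4
```

Run:
```python
from h import *
p,r,s=tool();print(p,s['contact_force'],s['moment'],s['width'],s['qpos'].round(2))
```

```text
[0.60219515 0.22844111 0.02285237] [-2.22174614  2.51878012  1.52869773] [ 0.2251582   0.40475995 -0.07362699] 0.033256158360965175 [0.25 0.55 1.63 0.   0.97 1.88]
```

Call:
carry_out --delta_pos '[[0,0,0],[0,0,0],[0,0,0],[0,0,0],[0,0,0]]' --turn '[[0,0,-0.2],[0,0,-0.4],[0,0,-0.6],[0,0,-0.8],[0,0,-0.95]]' --claw '[0.4,0.4,0.4,0.4,0.4]'

```text
clock: 5.35
position: [0.6021, 0.2294, 0.0229]
ee_rot: [-0.001, 0.975, 0.223, 0.001]
contact_force: [-2.9, 5.8, 0.6]
width: 0.033
gripper_force: 43.5
```

Call:
carry_out --delta_pos '[[0,0,0],[0,0,0],[0,0,0],[0,0,0],[0,0,0]]' --turn '[[0,0,-0.2],[0,0,-0.4],[0,0,-0.6],[0,0,-0.8],[0,0,-0.95]]' --claw '[0.4,0.4,0.4,0.4,0.4]'

```text
clock: 5.85
position: [0.6015, 0.23, 0.0229]
ee_rot: [-0.001, 0.89, 0.456, 0.001]
contact_force: [-4.6, 6.4, 1.3]
width: 0.0332
gripper_force: 43.5
```

Call:
carry_out --delta_pos '[[0,0,0],[0,0,0],[0,0,0],[0,0,0],[0,0,0],[0,0,0],[0,0,0]]' --turn '[[0,0,-0.2],[0,0,-0.4],[0,0,-0.6],[0,0,-0.8],[0,0,-0.95],[0,0,-0.95],[0,0,-0.95]]' --claw '[0.4,0.4,0.4,0.4,0.4,0.4,0.4]'

```text
clock: 6.55
position: [0.6006, 0.2304, 0.0229]
ee_rot: [-0.002, 0.751, 0.66, 0.001]
contact_force: [-5.0, 7.0, 2.9]
width: 0.0332
gripper_force: 43.7
```

Run:
```python
from h import *
p,r,s=tool();print(p,r.round(3),s['contact_force'],s['moment'],s['width'],s['qpos'].round(2))
print(go([.602,.228,.023],np.pi/2-.05))
```

```text
[0.60063468 0.23038667 0.02286896] [[ 0.128  0.992 -0.001]
 [ 0.992 -0.128  0.004]
 [ 0.003 -0.001 -1.   ]] [-5.00228     6.99551125  2.92859575] [1.06481343 0.72592735 0.15964217] 0.03324789141721465 [0.26 0.54 1.63 0.   0.97 0.38]
d [-0.0055  0.0042 -0.0004] turn z 2.8496 (other -3.1504)
```

Call:
carry_out --delta_pos '[[0,0,0],[0,0,0],[0,0,0],[0.008,0,-0.03],[0.008,0,-0.065],[0.008,0,-0.065],[0.008,0,-0.065],[0.008,0,-0.065],[0.008,0,-0.065],[0.008,0,-0.065]]' --turn '[[0,0,0],[0,0,0],[0,0,0],[0,0,0],[0,0,-0.25],[0,0,-0.5],[0,0,-0.75],[0,0,-1],[0,0,-1],[0,0,-1]]' --claw '[-0.2,-0.2,-0.2,-0.2,-0.2,-0.2,-0.2,-0.2,-0.2,-0.2]'

```text
clock: 7.55
position: [0.6027, 0.2312, 0.048]
ee_rot: [0.0, 0.556, 0.831, 0.0]
contact_force: [-0.2, 0.3, -0.3]
width: 0.0513
gripper_force: 0.0
```

Call:
carry_out --delta_pos '[[0,0,0],[0,0,0],[0,0,0],[0,0,0],[0,0,0]]' --turn '[[0,0,-0.25],[0,0,-0.5],[0,0,-0.75],[0,0,-1],[0,0,-1]]' --claw '[-0.2,-0.2,-0.2,-0.2,-0.2]'

```text
clock: 8.05
position: [0.6024, 0.2312, 0.0475]
ee_rot: [0.0, 0.321, 0.947, 0.0]
contact_force: [0.5, 0.3, 0.2]
width: 0.0513
gripper_force: 0.0
```

Call:
carry_out --delta_pos '[[0,0,0],[0,0,0],[0,0,0],[0,0,0],[0,0,0],[0,0,0]]' --turn '[[0,0,-0.25],[0,0,-0.5],[0,0,-0.75],[0,0,-1],[0,0,-1.0],[0,0,-1.0]]' --claw '[-0.2,-0.2,-0.2,-0.2,-0.2,-0.2]'

```text
clock: 8.65
position: [0.6023, 0.2312, 0.0474]
ee_rot: [0.0, 0.067, 0.998, -0.0]
contact_force: [0.1, -0.2, -0.4]
width: 0.0511
gripper_force: 0.0
```

Run:
```python
from h import *
p,r,s=tool();print(p,s['contact_force'],s['moment'],s['width'],s['qpos'].round(2))
print(go([.6005,.2305,.049],np.pi/2-.05))
sc=manip.get_image('scene'); save(sc,'s2.png',(365,160,445,240),7)
im=manip.get_image('top');save(im,'t2.png',(215,160,275,210),8)
```

```text
[0.60225462 0.23119912 0.04735561] [ 0.08571693 -0.21781144 -0.40024703] [ 0.04179334 -0.04221979  0.01908671] 0.05111942670397225 [ 0.26  0.52  1.6  -0.    1.02 -1.18]
d [ 0.0041 -0.0023 -0.0041] turn z -0.1594 (other 5.8406)
```

View pics/s2.png

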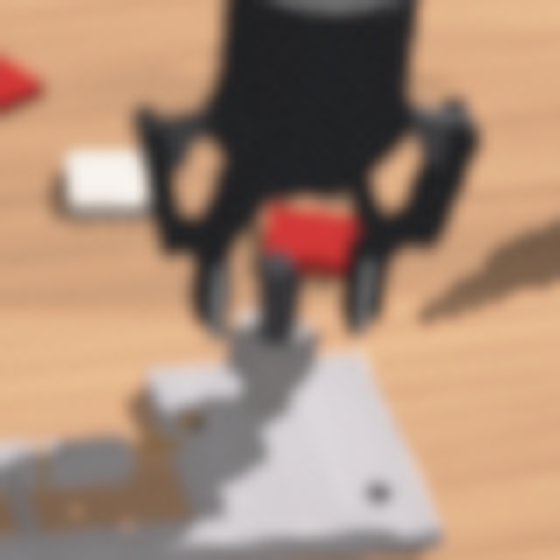

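Fingers at (212,300) and (362,300) straddle the head at (280,300), which stands about 3 mm off-centre. I'll align and grip.

Call:
carry_out --delta_pos '[[0.002,-0.005,-0.003],[0.002,-0.005,-0.003],[0.002,-0.005,-0.003],[0.002,-0.005,-0.003],[0.002,-0.005,-0.003],[0.002,-0.005,-0.003],[0.002,-0.005,-0.003],[0.002,-0.005,-0.003]]' --turn '[[0,0,-0.16],[0,0,-0.16],[0,0,-0.16],[0,0,-0.16],[0,0,-0.16],[0,0,-0.16],[0,0,-0.16],[0,0,-0.16]]' --claw '[-0.2,0.3,0.9,0.9,0.9,0.9,0.9,0.9]' --force 50

```text
clock: 9.55
position: [0.6011, 0.2286, 0.0486]
ee_rot: [-0.0, 0.022, 1.0, -0.001]
contact_force: [0.3, -4.6, 2.8]
width: 0.0111
gripper_force: 50.0
```

Run:
```python
from h import *
p,r,s=tool();print(p,r.round(3),s['contact_force'],s['moment'],s['width'],s['gripper_force'],s['qpos'].round(2))
```

```text
[0.60112804 0.2285875  0.04859666] [[-0.999  0.045 -0.   ]
 [ 0.045  0.999 -0.001]
 [ 0.    -0.001 -1.   ]] [ 0.32348719 -4.61005795  2.78325481] [-0.72669118  0.06727892 -0.18026525] 0.011070715007574524 49.97712314128876 [ 0.26  0.52  1.6  -0.    1.02 -1.27]
```

Call:
carry_out --delta_pos '[[0,0,0],[0,0,0],[0,0,0],[0,0,0],[0,0,0]]' --turn '[[0,0,0.2],[0,0,0.4],[0,0,0.6],[0,0,0.8],[0,0,0.95]]' --claw '[0.9,0.9,0.9,0.9,0.9]'

```text
clock: 10.05
position: [0.601, 0.2281, 0.0486]
ee_rot: [0.0, 0.269, 0.963, -0.001]
contact_force: [-1.4, -5.7, 3.2]
width: 0.0112
gripper_force: 50.0
```

Call:
carry_out --delta_pos '[[0,0,0],[0,0,0],[0,0,0],[0,0,0],[0,0,0]]' --turn '[[0,0,0.2],[0,0,0.4],[0,0,0.6],[0,0,0.8],[0,0,0.95]]' --claw '[0.9,0.9,0.9,0.9,0.9]'

```text
clock: 10.55
position: [0.6007, 0.2279, 0.0486]
ee_rot: [0.0, 0.498, 0.867, -0.001]
contact_force: [-1.3, -6.8, 4.1]
width: 0.0113
gripper_force: 50.1
```

```bash
cat > meas.py <<'E'
from h import *
import sys
im=manip.get_image('top'); sc=manip.get_image('scene')
n=sys.argv[1]
u,v=map(int,w2px(sc,np.array([.615,.185,.015])));U,V=map(int,w2px(im,np.array([.615,.185,.015])))
l=cv2.resize(im['image'][V-15:V+15,U-20:U+20,::-1],(400,300),interpolation=cv2.INTER_CUBIC)
r=cv2.resize(sc['image'][v-15:v+15,u-20:u+20,::-1],(400,300),interpolation=cv2.INTER_CUBIC)
cv2.imwrite(f'pics/m{n}.png',np.hstack([l,r])); print('top origin',U-20,V-15,'scene',u-20,v-15)
for c in('top','scene'):
    for q in('pointer','index_mark','station0','lock_grip'): print(c,q,[(np.round(r['point'],4).tolist(),round(r['score'],2)) for r in manip.place_of(c,q)][:4])
p,r_,s=tool();print(p,r_.round(3).tolist(),s['contact_force'],s['width'],s['qpos'].round(2))
E
python3 meas.py a
```

```text
top origin 225 170 scene 369 205
top pointer [([0.6161, 0.18, 0.0137], 0.97)]
top index_mark []
top station0 [([0.5801, 0.0574, 0.0003], 0.94), ([0.5829, -0.0231, -0.0038], 0.93), ([0.5758, -0.0962, -0.0012], 0.89), ([0.5847, 0.1278, 0.0004], 0.86)]
top lock_grip [([0.5799, -0.2351, 0.0252], 0.57)]
scene pointer [([0.6185, 0.19, 0.0136], 0.6)]
scene index_mark []
scene station0 [([0.5915, 0.1239, 0.0035], 0.9), ([0.577, -0.0224, 0.0015], 0.85), ([0.5813, 0.0497, 0.0018], 0.79), ([0.5768, -0.0995, -0.0019], 0.73)]
scene lock_grip [([0.5749, -0.234, 0.0262], 0.7), ([0.4236, 0.21, 0.0022], 0.69)]
[0.60071375 0.22784288 0.04858789] [[-0.507, 0.862, -0.001], [0.862, 0.507, -0.003], [-0.002, -0.002, -1.0]] [-1.1731225  -7.93446121  3.46529036] 0.01111558676848149 [ 0.26  0.52  1.6  -0.    1.02 -0.27]
```

View pics/ma.png

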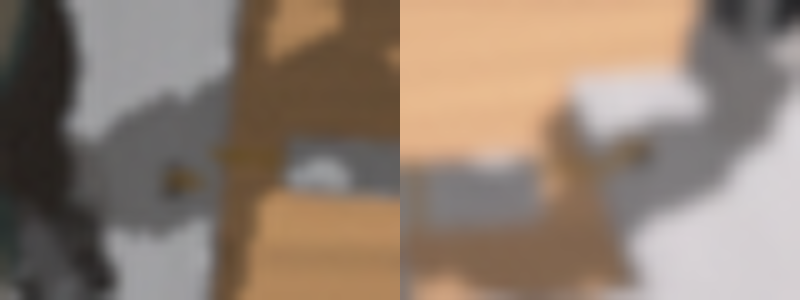

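Run:
```python
from h import *
im=manip.get_image('top'); sc=manip.get_image('scene')
ax=np.array([np.cos(.05),-np.sin(.05),0])  # fixture x
def A(i):return i['image'].astype(float)
for c,i,win in(('top',im,(238,180,258,192)),('scene',sc,(380,212,398,226))):
    a=A(i);d=a[...,0]-a[...,2]; s=d/(a.sum(2)+1)*100
    print(c,win);print(s[win[1]:win[3],win[0]:win[2]].astype(int))
```

```text
top (238, 180, 258, 192)
[[ 0  0  0  0  0  0  0  0  0  3 13 18 19 20 20 20 20 20 20 20]
 [ 0  0  0  0  0  0  0  0  0  3 13 19 20 20 20 20 20 20 20 19]
 [ 0  0  0  0  0  0  0  0  0  4 15 20 19 20 20 19 18 18 19 19]
 [ 0  0  0  0  0  0  0  0  1  5 16 20 20 19 20 16 11 11 12 12]
 [ 0  0  0  0  0  0  0  1  5 10 18 21 21 21 19 12  4  2  2  2]
 [ 0  0  0  0  0  0  0  2 10 19 24 25 25 25 23 12  1  0  0  0]
 [ 0  0  0  1  2  2  1  1  4 14 22 22 23 24 20  9  1  0  0  0]
 [ 0  0  1  6 13 13  9  4  3 10 19 20 21 21 17  5  0  0  0  0]
 [ 0  0  1  6 14 15 11  6  4 10 18 20 20 20 18 10  3  1  1  0]
 [ 0  0  0  2  3  3  2  2  3 12 19 20 19 20 20 18 14 12 10 10]
 [ 0  0  0  0  0  0  0  0  3 12 19 20 20 21 21 20 20 20 19 19]
 [ 0  0  0  0  0  0  0  0  2 13 19 20 21 21 21 20 21 21 21 21]]
scene (380, 212, 398, 226)
[[15 15 15 15 15 13 10  8  7  7  6  6  5  5  5  5  4  2]
 [15 15 15 15 15 11  6  3  2  2  2  2  1  1  1  1  1  0]
 [15 15 15 15 15 11  5  1  0  0  0  0  0  0  0  0  0  0]
 [15 15 16 16 15 11  4  1  0  0  0  0  0  0  0  0  0  0]
 [16 16 16 16 16 11  4  1  0  0  0  0  0  0  0  0  0  0]
 [16 16 16 16 16 12  6  1  0  0  0  0  0  1  0  0  0  0]
 [15 15 16 16 16 14  8  3  1  1  1  3  3  3  1  0  0  0]
 [13 13 14 15 16 15 11  5  2  2  5  8  9  6  2  0  0  0]
 [ 8  9 12 14 16 17 14 10  6  6  9 11  9  5  2  0  0  0]
 [ 3  5  9 13 17 18 18 15 11 10  8  7  4  2  0  0  0  0]
 [ 0  1  6 12 16 18 18 16 12  8  5  2  1  0  0  0  0  0]
 [ 0  1  5 11 15 17 17 15 11  6  2  0  0  0  0  0  0  0]
 [ 0  1  4 10 14 16 16 15 11  6  1  0  0  0  0  0  0  0]
 [ 0  1  3  9 14 16 16 15 13  7  3  0  0  0  0  0  0  0]]
```

Call:
carry_out --delta_pos '[[0,0,0],[0,0,0],[0,0,0],[0,0,0],[0,0,0]]' --turn '[[0,0,0.2],[0,0,0.4],[0,0,0.6],[0,0,0.8],[0,0,0.9]]' --claw '[0.9,0.9,0.9,0.9,0.9]'

```text
clock: 11.65
position: [0.6004, 0.2277, 0.0486]
ee_rot: [0.0, 0.686, 0.728, -0.002]
contact_force: [-1.7, -6.5, 4.2]
width: 0.0116
gripper_force: 50.2
```

Call:
carry_out --delta_pos '[[0,0,0],[0,0,0],[0,0,0],[0,0,0],[0,0,0],[0,0,0]]' --turn '[[0,0,0.2],[0,0,0.4],[0,0,0.6],[0,0,0.9],[0,0,0.9],[0,0,0.9]]' --claw '[0.9,0.9,0.9,0.9,0.9,0.9]'

```text
clock: 12.25
position: [0.6, 0.2278, 0.0486]
ee_rot: [0.0, 0.837, 0.548, -0.002]
contact_force: [-3.3, -7.7, 4.7]
width: 0.0112
gripper_force: 50.4
```

```bash
cat > br.py <<'E'
from h import *
im=manip.get_image('top'); sc=manip.get_image('scene')
for c,i,win in(('top',im,(238,180,258,192)),('scene',sc,(380,212,398,226))):
    a=i['image'].astype(float);d=a[...,0]-a[...,2]; s=d/(a.sum(2)+1)*100
    print(c,win);print(s[win[1]:win[3],win[0]:win[2]].astype(int))
print(w2px(sc,np.array([.61,.17,.016])),w2px(sc,np.array([.61+.001,.19,.016])),w2px(sc,np.array([.62,.1695,.016])))
E
python3 br.py; python3 meas.py b
```

```text
top (238, 180, 258, 192)
[[ 0  0  0  0  0  0  0  0  0  3 12 19 19 20 20 20 20 20 20 20]
 [ 0  0  0  0  0  0  0  0  0  3 13 19 20 20 19 20 19 19 19 20]
 [ 0  0  0  0  0  0  0  0  0  4 15 20 20 20 20 19 20 20 19 19]
 [ 0  0  0  0  0  0  0  0  1  5 16 20 19 20 19 19 20 19 19 20]
 [ 0  0  0  0  0  0  0  0  1  7 16 19 20 20 20 20 20 20 19 20]
 [ 0  0  0  0  0  0  0  0  1  7 17 19 19 20 19 18 16 16 17 17]
 [ 0  0  0  1  3  3  1  1  2  9 18 20 20 20 18 11  5  5  6  6]
 [ 0  0  1  5 14 13  9  6 10 17 22 23 23 24 20 10  2  1  1  1]
 [ 0  0  1  6 14 15 12 10 13 19 24 26 27 27 20  9  2  0  0  0]
 [ 0  0  0  2  3  3  2  2  6 14 20 21 22 22 16  6  0  0  0  0]
 [ 0  0  0  0  0  0  0  0  3 12 19 20 20 20 16  8  1  0  0  0]
 [ 0  0  0  0  0  0  0  0  3 12 20 20 20 21 19 15  8  5  3  4]]
scene (380, 212, 398, 226)
[[15 15 15 15 15 13 10  8  7  6  6  6  5  5  5  5  4  2]
 [15 15 15 15 15 12  6  3  2  2  2  2  2  1  1  1  1  0]
 [15 15 15 15 15 11  5  1  0  0  0  0  0  0  0  0  0  0]
 [16 16 16 16 15 11  4  1  0  0  0  0  0  0  0  0  0  0]
 [16 16 16 16 15 11  4  1  0  0  0  0  0  0  0  0  0  0]
 [13 1
[... 871 characters left out ...]
 0.88), ([0.5693, -0.0949, -0.0005], 0.88), ([0.5759, -0.0248, -0.0019], 0.8), ([0.5709, 0.055, 0.0025], 0.76)]
top lock_grip [([0.5755, -0.2372, 0.025], 0.48), ([0.6182, 0.4727, 0.0001], 0.39)]
scene pointer [([0.6099, 0.1877, 0.0134], 0.87), ([0.6199, 0.4732, 0.0003], 0.64)]
scene index_mark []
scene station0 [([0.5683, -0.102, -0.002], 0.93), ([0.5758, 0.0475, 0.0045], 0.68), ([0.5804, 0.1247, 0.0004], 0.62), ([0.57, -0.0225, 0.002], 0.61)]
scene lock_grip [([0.5756, -0.2337, 0.0278], 0.6)]
[0.59993692 0.22779393 0.04854497] [[0.4, 0.917, -0.002], [0.917, -0.4, -0.003], [-0.003, -0.001, -1.0]] [-1.63995984 -7.70542866  3.95989775] 0.011908050802969448 [ 0.26  0.52  1.6  -0.    1.03  0.67]
```

View pics/mb.png

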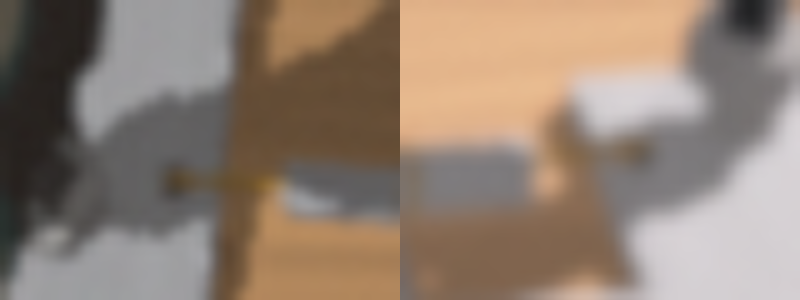

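Both views show the pointer level with the index (top: 187.7 measured against 187.8 expected). I'll release, drop to the nut and tighten it.

Call:
carry_out --delta_pos '[[0,0,0],[0,0,0],[0,0,0],[0,0,0],[0,0,0],[0,0,0.03],[0,0,0.064],[0,0,0.064]]' --turn '[[0,0,0],[0,0,0],[0,0,0],[0,0,-0.25],[0,0,-0.54],[0,0,-0.54],[0,0,-0.54],[0,0,-0.54]]' --claw '[-0.2,-0.2,-0.2,-0.2,-0.2,-0.2,-0.2,-0.2]'

```text
clock: 13.65
position: [0.5989, 0.2289, 0.0198]
ee_rot: [-0.001, 0.752, 0.66, -0.003]
contact_force: [-0.6, -0.5, -0.8]
width: 0.0514
gripper_force: 0.0
```

Call:
carry_out --delta_pos '[[0,0,0],[0,0,0],[0,0,0],[0,0,0],[0,0,0]]' --turn '[[0,0,0],[0,0,0],[0,0,0],[0,0,0],[0,0,0]]' --claw '[0.4,0.4,0.4,0.4,0.4]' --force 40

```text
clock: 14.15
position: [0.6004, 0.2293, 0.0223]
ee_rot: [-0.0, 0.751, 0.66, -0.001]
contact_force: [-0.8, 1.5, -7.6]
width: 0.0329
gripper_force: 41.4
```

```bash
python3 br.py | head -13;python3 - <<'E'
from h import *
p,r,s=tool();print(p,r.round(3).tolist(),s['contact_force'],s['moment'],s['width'],s['qpos'].round(2))
E
```

```text
top (238, 180, 258, 192)
[[ 0  0  0  0  0  0  0  0  0  3 12 19 20 19 20 20 20 19 20 19]
 [ 0  0  0  0  0  0  0  0  0  3 13 19 20 20 20 20 19 20 19 19]
 [ 0  0  0  0  0  0  0  0  0  4 15 20 19 20 19 19 20 19 20 19]
 [ 0  0  0  0  0  0  0  0  1  5 16 20 20 19 19 19 19 19 20 19]
 [ 0  0  0  0  0  0  0  0  1  7 17 19 20 20 20 20 20 19 20 20]
 [ 0  0  0  0  0  0  0  0  1  7 18 20 20 20 19 18 15 16 17 17]
 [ 0  0  0  1  2  2  1  1  2  9 18 20 20 20 18 11  5  5  6  7]
 [ 0  0  1  5 13 13  9  7 10 16 22 23 23 22 18  8  2  0  1  1]
 [ 0  0  1  6 14 15 12 10 13 19 24 25 25 25 19  8  1  0  0  0]
 [ 0  0  0  2  3  3  2  2  5 14 20 21 22 20 15  6  0  0  0  0]
 [ 0  0  0  0  0  0  0  0  3 12 19 19 20 19 16  7  0  0  0  0]
 [ 0  0  0  0  0  0  0  0  4 14 19 20 20 20 19 13  5  2  1  2]]
[0.60038987 0.22928726 0.0222806 ] [[0.128, 0.992, -0.002], [0.992, -0.128, -0.0], [-0.0, -0.002, -1.0]] [-1.18847152  1.05006603 -6.58631893] [ 0.17874764  0.17290509 -0.07430468] 0.033436156899820234 [0.26 0.55 1.63 0.   0.97 0.39]
```

Call:
carry_out --delta_pos '[[0,0,0],[0,0,0],[0,0,0],[0,0,0],[0,0,0]]' --turn '[[0,0,0.2],[0,0,0.4],[0,0,0.6],[0,0,0.8],[0,0,1.0]]' --claw '[0.4,0.4,0.4,0.4,0.4]'

```text
clock: 14.75
position: [0.6007, 0.2292, 0.0223]
ee_rot: [0.0, 0.897, 0.442, -0.001]
contact_force: [-0.1, 0.6, -7.8]
width: 0.0335
gripper_force: 41.2
```

Call:
carry_out --delta_pos '[[0,0,0],[0,0,0],[0,0,0],[0,0,0],[0,0,0]]' --turn '[[0,0,0.2],[0,0,0.4],[0,0,0.6],[0,0,0.8],[0,0,1.0]]' --claw '[0.4,0.4,0.4,0.4,0.4]'

```text
clock: 15.25
position: [0.601, 0.2289, 0.0223]
ee_rot: [0.0, 0.981, 0.195, -0.0]
contact_force: [-0.3, 0.1, -8.6]
width: 0.0332
gripper_force: 41.2
```

Call:
carry_out --delta_pos '[[0,0,0],[0,0,0],[0,0,0],[0,0,0],[0,0,0],[0,0,0],[0,0,0]]' --turn '[[0,0,0.2],[0,0,0.4],[0,0,0.6],[0,0,0.8],[0,0,0.96],[0,0,0.96],[0,0,0.96]]' --claw '[0.4,0.4,0.4,0.4,0.4,0.4,0.4]'

```text
clock: 15.95
position: [0.6011, 0.2285, 0.0223]
ee_rot: [0.001, 0.999, -0.052, -0.0]
contact_force: [0.5, -2.6, -9.0]
width: 0.0328
gripper_force: 44.5
```

```bash
python3 br.py | head -13;python3 - <<'E'
from h import *
p,r,s=tool();print(p,r.round(3).tolist(),s['contact_force'],s['moment'],s['width'],s['qpos'].round(2))
E
```

```text
top (238, 180, 258, 192)
[[ 0  0  0  0  0  0  2  2  2  5 13 18 20 20 19 20 20 20 19 20]
 [ 1  0  0  1  1  3  5  6  6 10 16 19 19 20 19 20 20 20 20 20]
 [ 2  1  1  2  2  4  4  5  6 12 18 20 20 19 19 19 19 19 19 19]
 [ 3  3  3  2  3  3  2  2  4 11 18 19 19 20 20 19 19 19 19 19]
 [ 3  3  3  3  3  3  2  2  3 11 18 19 20 20 20 19 20 20 20 19]
 [ 4  4  3  3  2  3  2  1  3 12 18 20 20 20 19 18 15 16 17 16]
 [ 5  5  4  4  4  3  3  1  4 13 19 20 19 20 18 11  5  5  6  6]
 [ 6  6  5  3  4  5  2  3  9 18 23 23 23 22 18  8  1  0  0  0]
 [ 7  4  3  2  4  3  2  4 12 21 24 25 25 24 15  6  0  0  0  0]
 [ 6  4  2  2  3  3  3  4 11 18 21 21 21 20 11  4  0  0  0  0]
 [ 6  3  2  3  4  5  2  2  6 14 19 20 20 19 14  7  1  0  0  0]
 [ 4  2  2  3  3  2  0  0  4 14 19 20 20 21 19 15  8  5  3  4]]
[0.60106499 0.22847135 0.02235284] [[0.995, -0.104, -0.0], [-0.104, -0.995, -0.002], [-0.0, 0.002, -1.0]] [  0.64697891  -2.4122916  -10.69119771] [-0.37044149 -0.20973977  1.17473711] 0.03316283478939107 [ 0.26  0.55  1.63 -0.    0.97  1.93]
```

Call:
carry_out --delta_pos '[[0,0,0],[0,0,0],[0,0,0],[0,0,-0.1],[0,0,-0.2],[0,0,-0.3],[0,0,-0.3],[0,0,-0.3]]' --turn '[[0,0,0],[0,0,0],[0,0,0],[0,0,0],[0,0,0],[0,0,0],[0,0,0],[0,0,0]]' --claw '[-0.2,-0.2,-0.2,-0.2,-0.2,-0.2,-0.2,-0.2]'

```text
clock: 16.85
position: [0.6021, 0.2298, 0.1452]
ee_rot: [-0.001, 0.999, -0.054, 0.002]
contact_force: [0.2, 0.1, 0.2]
width: 0.0513
gripper_force: 0.0
```

Run:
```python
from h import *
p,r,s=tool();print(p,s['width'],go([.586,-.03,.141],np.pi/2-.05),go([.572,-.29,.13],np.pi/2-.05))
```

```text
[0.60212875 0.22983778 0.14518427] 0.05133266145782801 d [0.0299 0.6502 0.0092] turn z -0.1109 (other 5.8891) d [0.0651 1.3002 0.0355] turn z -0.1109 (other 5.8891)
```

Call:
carry_out --delta_pos '[[0.03,0.65,0],[0.03,0.65,0],[0.03,0.65,0],[0.03,0.65,0],[0.03,0.65,0],[0.03,0.65,0]]' --turn '[[0,0,-0.11],[0,0,-0.11],[0,0,-0.11],[0,0,-0.11],[0,0,-0.11],[0,0,-0.11]]' --claw '[1,1,1,1,1,1]'

```text
clock: 17.45
position: [0.5838, -0.0352, 0.1415]
ee_rot: [0.001, 1.0, -0.027, -0.001]
contact_force: [0.7, 1.1, -0.4]
width: -0.0002
gripper_force: 0.0
```

Call:
carry_out --delta_pos '[[0,0.65,0],[0,0.65,0],[0,0.65,0],[0,0.65,0],[0,0.65,0],[0,0.65,0],[0,0.65,0],[0,0.65,0]]' --turn '[[0,0,0],[0,0,0],[0,0,0],[0,0,0],[0,0,0],[0,0,0],[0,0,0],[0,0,0]]' --claw '[1,1,1,1,1,1,1,1]'

```text
clock: 18.25
position: [0.5718, -0.2884, 0.1419]
ee_rot: [-0.001, 1.0, -0.025, -0.001]
contact_force: [0.2, 1.2, 0.4]
width: 0.0001
gripper_force: 0.0
```

Run:
```python
from h import *
p,r,s=tool();print(p,s['width'],go([.574,-.29,.024],np.pi/2-.05),go([.5785,-.2,.024],np.pi/2-.05))
im=manip.get_image('top');sc=manip.get_image('scene')
l=cv2.resize(im['image'][155:225,350:420,::-1],(400,400),interpolation=cv2.INTER_CUBIC)
r=cv2.resize(sc['image'][195:265,215:285,::-1],(400,400),interpolation=cv2.INTER_CUBIC)
cv2.imwrite('pics/lock.png',np.hstack([l,r]))
for c in('top','scene'): print(manip.place_of(c,'lock_grip'))
```

```text
[ 0.57178123 -0.2883608   0.14189722] 0.00012611482595070841 d [0.0063 0.0045 0.2947] turn z 0.0001 (other -5.9999) d [ 0.0063 -0.2207  0.2953] turn z 0.0001 (other -5.9999)
[{'point': [0.5763, -0.2363, 0.0253], 'score': 0.66}]
[{'point': [0.5751, -0.2343, 0.0267], 'score': 0.47}]
```

View pics/lock.png

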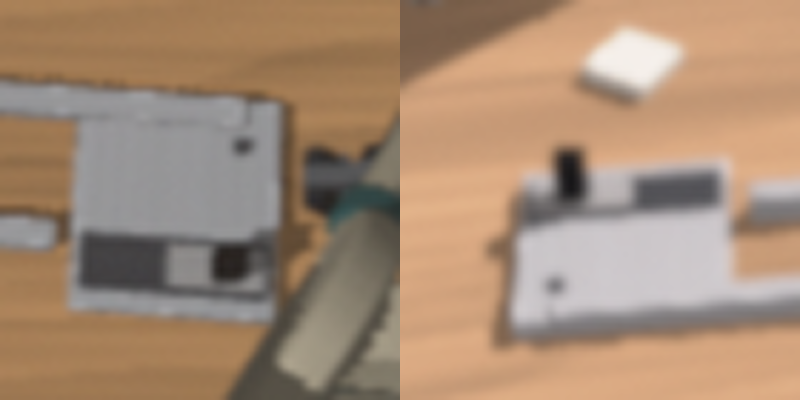

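Call:
carry_out --delta_pos '[[0.008,0.005,0.12],[0.008,0.005,0.24],[0.008,0.005,0.29],[0.008,0.005,0.29],[0.008,0.005,0.29],[0.008,-0.03,0.29],[0.008,-0.07,0.29],[0.008,-0.11,0.29],[0.008,-0.14,0.29],[0.008,-0.17,0.29]]' --turn '[[0,0,0],[0,0,0],[0,0,0],[0,0,0],[0,0,0],[0,0,0],[0,0,0],[0,0,0],[0,0,0],[0,0,0]]' --claw '[1,1,1,1,1,1,1,1,1,1]'

```text
clock: 19.45
position: [0.5796, -0.2216, 0.028]
ee_rot: [0.001, 1.0, -0.024, 0.001]
contact_force: [0.4, -2.5, 2.1]
width: -0.0001
gripper_force: 1.2
```

Call:
carry_out --delta_pos '[[0,-0.02,0],[0,-0.04,0],[0,-0.06,0],[0,-0.06,0]]' --turn '[[0,0,0],[0,0,0],[0,0,0],[0,0,0]]' --claw '[1,1,1,1]'

```text
clock: 19.85
position: [0.5801, -0.2021, 0.0272]
ee_rot: [0.004, 1.0, -0.023, 0.0]
contact_force: [-1.5, -12.6, 1.4]
width: -0.0
gripper_force: 6.0
```

Run:
```python
from h import *
p,r,s=tool();print(p,s['contact_force'])
for c in('top','scene'): manip.get_image(c);print(manip.place_of(c,'lock_grip'))
```

```text
[ 0.5801317  -0.20207653  0.02719594] [ -1.49971628 -12.58573643   1.40841823]
[]
[{'point': [0.4673, -0.0729, -0.0021], 'score': 0.53}, {'point': [0.6032, 0.2249, 0.0393], 'score': 0.46}, {'point': [0.5802, -0.1841, 0.0288], 'score': 0.42}]
```

Call:
carry_out --delta_pos '[[0,-0.01,0],[0,-0.01,0],[0,-0.01,0]]' --turn '[[0,0,0],[0,0,0],[0,0,0]]' --claw '[1,1,1]'

```text
clock: 20.35
position: [0.5802, -0.2018, 0.0273]
ee_rot: [0.006, 1.0, -0.023, 0.0]
contact_force: [-3.6, -19.6, -0.7]
width: 0.0001
gripper_force: 10.0
```

Call:
carry_out --delta_pos '[[0,0.04,0],[0,0.04,-0.12],[0,0.04,-0.24],[0,0.04,-0.3],[0,0.04,-0.3]]' --turn '[[0,0,0],[0,0,0],[0,0,0],[0,0,0],[0,0,0]]' --claw '[1,1,1,1,1]'

```text
clock: 20.85
position: [0.5814, -0.2107, 0.1508]
ee_rot: [0.001, 1.0, -0.025, 0.003]
contact_force: [0.6, 0.1, -0.0]
width: -0.0001
gripper_force: 0.0
```

```bash
cat > tiles.py <<'E'
from h import *
def tiles(im):
    a=im['image'];hsv=cv2.cvtColor(a,cv2.COLOR_RGB2HSV); m=((hsv[...,2]>150)&(hsv[...,1]<50)).astype(np.uint8)
    n,lab,st,ce=cv2.connectedComponentsWithStats(m); o=[]
    for i in range(1,n):
        if 60<st[i,4]<260:
            W=np.array([px2w(im,u,v,z=0.01)[:2] for u,v in np.argwhere(lab==i)[:,::-1]])
            if W[:,0].max()<.6 and abs(W.mean(0)[1])<.4:
                q=cv2.minAreaRect((W*1000).astype(np.float32)); o.append((st[i,4],W.mean(0).round(4),np.round(q[0],1),np.round(q[1],1),round(q[2],1)))
    return o
if __name__=='__main__':
    for c in('top','scene'):
        print(c); [print(*t) for t in tiles(manip.get_image(c))]
        print([np.round(t['point'],3).tolist() for t in manip.place_of(c,'tile1')], [np.round(t['point'],3).tolist() for t in manip.place_of(c,'station0')], [np.round(t['point'],3).tolist() for t in manip.place_of(c,'lock_grip')])
    p,r,s=tool(); print(p)
E
python3 tiles.py; python3 br.py|head -13
```

```text
top
75 [ 0.5372 -0.2008] [ 539.6 -199.8] [23.3 35.6] 89.4
120 [ 0.5169 -0.1526] [ 518.3 -153.1] [23.2 47.3] 63.6
190 [0.4648 0.0601] [464.6  60.3] [40.  38.7] 12.5
188 [ 0.4654 -0.0734] [465.5 -73.2] [39.3 39.3] 67.8
191 [0.4206 0.2095] [420.6 209.6] [39.  38.7] 78.7
68 [0.0348 0.2438] [ 38.8 243.5] [25.8 27.1] 1.3
[[0.462, -0.075, -0.002], [0.418, 0.211, 0.0], [0.482, 0.286, -0.001], [0.373, -0.087, 0.003], [0.466, 0.064, -0.005]] [[0.576, -0.022, -0.001], [0.582, 0.127, 0.001], [0.571, 0.055, 0.002], [0.501, -0.468, 0.04]] [[0.619, 0.474, 0.003], [0.578, -0.182, 0.027]]
scene
148 [-2.2354  0.0843] [-2223.6    82.3] [ 54.6 860.1] 86.0
122 [-0.3146 -0.2001] [-349.  -199.3] [ 25.7 475.5] 89.0
97 [-0.4064  0.1397] [-407.2  137.3] [74.  85.7] 59.2
132 [0.0124 0.081 ] [ 9.7 84.2] [ 47.4 123.8] 81.5
112 [0.4275 0.2098] [427.6 210. ] [43.3 46.7] 79.6
123 [0.4689 0.0619] [468.4  62.4] [50.2 43.5] 11.0
129 [ 0.4699 -0.0714] [469.9 -71.4] [42.7 51.4] 67.5
127 [ 0.4617 -0.1983] [ 461.4 -199. ] [43.  48.3] 54.5
[[0.425, 0.215, 0.001], [0.484, 0.282, 0.002], [0.457, -0.198, -0.0], [0.468, -0.07,
[... 317 characters left out ...]
20 20]
 [ 0  0  0  0  0  1  0  1  1  3 13 19 20 19 20 20 20 19 20 19]
 [ 0  0  0  0  1  1  0  0  0  4 15 20 20 19 19 19 20 20 19 19]
 [ 0  0  0  0  0  0  0  0  1  5 16 20 19 20 20 20 20 19 19 20]
 [ 0  1  0  0  0  0  0  0  1  7 17 20 20 20 20 20 20 20 20 20]
 [ 0  0  0  0  0  1  0  0  1  7 17 20 19 20 19 14  9 11 15 17]
 [ 1  1  0  1  3  3  2  1  3 10 19 21 20 21 15  6  1  2  4  5]
 [ 0  0  1  6 14 14  9  7 11 18 24 25 25 24 17  5  0  0  0  0]
 [ 1  0  1  6 14 15 12 10 14 22 27 28 28 27 19  7  0  0  0  0]
 [ 1  0  1  2  4  3  3  3  6 15 22 23 22 22 16  6  0  0  0  0]
 [ 1  0  0  1  0  0  0  0  3 12 19 20 20 20 17  8  1  0  0  0]
 [ 0  0  1  0  0  0  0  0  2 13 20 20 21 20 19 15  8  5  3  3]]
```

Run:
```python
from h import *
im=manip.get_image('top')
p,r,s=tool();print(p,s['qpos'].round(2))
print(go([.458,-.2,.06],np.pi/2-np.radians(38)))
# marks along fence: brass in top
a=im['image'].astype(float); s=(a[...,0]-a[...,2])/(a.sum(2)+1)*100
us=np.arange(250,372)
# fence row line: sample between two px at fence middle, world line
o=np.array([.610,.0138,.017]); X=np.array([np.cos(.05),-np.sin(.05),0]);Y=np.array([np.sin(.05),np.cos(.05),0])
for off in(-.013,-.009,-.005):
    ys=np.arange(-.13,.14,.001); v=[]
    for y in ys:
        u,w=w2px(im,o+X*off+Y*y); v.append(cv2.remap(s.astype(np.float32),np.float32([[u]]),np.float32([[w]]),cv2.INTER_LINEAR)[0,0])
    v=np.array(v); 
    for c in(.1125,.0375,-.0375,-.1125):
        k=abs(ys-c)<.012; q=np.clip(v[k]-np.median(v[k]),0,None); print(off,c,round((ys[k]*q).sum()/(q.sum()+1e-9),4),q.max().round(1))
# face edge: at given y, greyness transition profile along x, z=.017 near edge
for y in(.09,.06,.01,-.015):
    xs=np.arange(-.045,.01,.002)
    print(y,[int(cv2.remap(s.astype(np.float32),np.float32([[q[0]]]),np.float32([[q[1]]]),cv2.INTER_LINEAR)[0,0]) for q in [w2px(im,o+X*x+Y*y) for x in xs]])
```

```text
[ 0.57917629 -0.21025972  0.14619894] [-0.46  0.39  1.54  0.    1.2   1.16]
d [-0.3036 -0.0104  0.2158] turn z 1.1712 (other -4.8288)
-0.013 0.1125 0.1109 9.2
-0.013 0.0375 0.0359 9.2
-0.013 -0.0375 -0.0392 10.8
-0.013 -0.1125 -0.1141 8.7
-0.009 0.1125 0.1112 9.1
-0.009 0.0375 0.036 9.9
-0.009 -0.0375 -0.039 10.3
-0.009 -0.1125 -0.114 9.8
-0.005 0.1125 0.1111 8.7
-0.005 0.0375 0.036 9.0
-0.005 -0.0375 -0.0389 10.9
-0.005 -0.1125 -0.1147 9.9
0.09 [21, 21, 21, 20, 20, 21, 21, 21, 21, 21, 21, 20, 17, 11, 3, 0, 0, 0, 0, 0, 1, 4, 10, 16, 18, 18, 18, 18]
0.06 [20, 21, 21, 20, 20, 20, 20, 20, 20, 21, 20, 19, 17, 9, 3, 0, 0, 0, 0, 0, 1, 3, 10, 16, 21, 21, 20, 20]
0.01 [21, 21, 21, 21, 20, 20, 20, 20, 20, 20, 20, 20, 17, 9, 2, 0, 0, 0, 0, 0, 0, 3, 10, 16, 21, 21, 21, 20]
-0.015 [20, 21, 21, 21, 21, 20, 20, 20, 20, 20, 20, 19, 15, 8, 3, 0, 0, 0, 0, 0, 0, 2, 8, 16, 21, 21, 21, 20]
```

Call:
carry_out --delta_pos '[[-0.3,-0.01,0.1],[-0.3,-0.01,0.2],[-0.3,-0.01,0.2],[-0.3,-0.01,0.2],[-0.3,-0.01,0.2],[-0.3,-0.01,0.2]]' --turn '[[0,0,1],[0,0,1],[0,0,1],[0,0,1],[0,0,1],[0,0,1]]' --claw '[-0.15,-0.15,-0.15,-0.15,-0.15,-0.15]' --force 30

```text
clock: 22.0
position: [0.4614, -0.2014, 0.0677]
ee_rot: [0.0, 0.959, -0.282, 0.002]
contact_force: [-0.2, -0.4, 0.9]
width: 0.0488
gripper_force: 0.0
```

Call:
carry_out --delta_pos '[[0,0,0],[0,0,0],[0,0,0]]' --turn '[[0,0,0.17],[0,0,0.17],[0,0,0.17]]' --claw '[-0.15,-0.15,-0.15]'

```text
clock: 22.3
position: [0.4612, -0.2011, 0.0676]
ee_rot: [0.0, 0.946, -0.324, 0.001]
contact_force: [-0.0, 0.3, -0.2]
width: 0.049
gripper_force: 0.0
```

Run:
```python
from h import *
p,r,s=tool();print(p,s['width'],go([.4575,-.2,.004],np.pi/2-np.radians(38)))
sc=manip.get_image('scene'); save(sc,'c1.png',(215,160,295,220),7)
```

```text
[ 0.46122374 -0.20107031  0.06763279] 0.04901449188840181 d [-0.0094  0.0036  0.1591] turn z 0.0066 (other -5.9934)
```

View pics/c1.png

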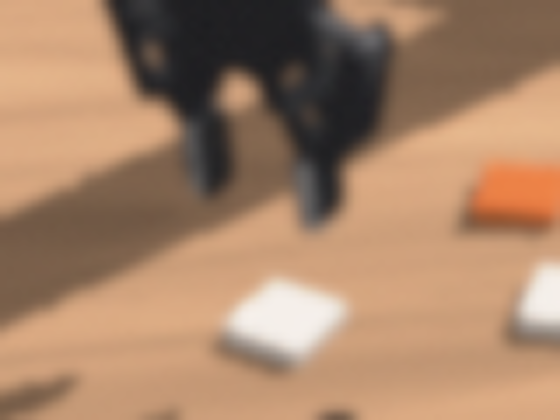

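The open fingers at (207,190) and (315,225) hang over the white tile at (285,320), lined up with its sides. I'll descend.

Call:
carry_out --delta_pos '[[-0.009,0.0035,0.1],[-0.009,0.0035,0.14],[-0.009,0.0035,0.15],[-0.009,0.0035,0.155],[-0.009,0.0035,0.16],[-0.009,0.0035,0.165],[-0.009,0.0035,0.165]]' --turn '[[0,0,0],[0,0,0],[0,0,0],[0,0,0],[0,0,0],[0,0,0],[0,0,0]]' --claw '[-0.15,-0.15,-0.15,-0.15,-0.15,-0.15,-0.15]'

```text
clock: 23.05
position: [0.4564, -0.1996, 0.0014]
ee_rot: [0.0, 0.946, -0.325, 0.001]
contact_force: [0.9, 0.6, 0.0]
width: 0.0491
gripper_force: 0.0
```

Call:
carry_out --delta_pos '[[0,0,0.004],[0,0,0.008],[0,0,0.008]]' --turn '[[0,0,0],[0,0,0],[0,0,0]]' --claw '[-0.15,-0.15,-0.15]'

```text
clock: 23.35
position: [0.4559, -0.1993, -0.0024]
ee_rot: [0.0, 0.946, -0.325, -0.0]
contact_force: [-0.2, -0.6, 1.5]
width: 0.0489
gripper_force: 0.0
```

Call:
carry_out --delta_pos '[[0,0,0],[0,0,0],[0,0,0],[0,0,0]]' --turn '[[0,0,0],[0,0,0],[0,0,0],[0,0,0]]' --claw '[0.2,0.2,0.2,0.2]' --force 30

```text
clock: 23.75
position: [0.4566, -0.1997, -0.0013]
ee_rot: [0.0, 0.946, -0.325, 0.001]
contact_force: [-0.6, 1.5, 7.2]
width: 0.0394
gripper_force: 34.6
```

Call:
carry_out --delta_pos '[[0,0,-0.05],[0,0,-0.1],[0,0,-0.1],[0,0,-0.1],[0,0,-0.1],[0,0,-0.1],[0,0,-0.1]]' --turn '[[0,0,0],[0,0,0],[0,0,-0.2],[0,0,-0.4],[0,0,-0.6],[0,0,-0.8],[0,0,-0.9]]' --claw '[0.2,0.2,0.2,0.2,0.2,0.2,0.2]'

```text
clock: 24.45
position: [0.4559, -0.1993, 0.0377]
ee_rot: [0.0, 0.996, -0.094, -0.0]
contact_force: [-0.4, -0.3, -0.3]
width: 0.0391
gripper_force: 30.5
```

Run:
```python
from h import *
p,r,s=tool();print(p,s['width'],s['gripper_force'],go([.561,-.0978,.04],np.pi/2-.05))
```

```text
[ 0.45590968 -0.19927322  0.03769763] 0.03911350462857512 30.471235513687134 d [ 0.2106 -0.2984 -0.0058] turn z -0.2642 (other 5.7358)
```

Call:
carry_out --delta_pos '[[0.05,-0.075,0],[0.1,-0.15,0],[0.15,-0.22,0],[0.21,-0.298,0],[0.21,-0.298,0],[0.21,-0.298,0],[0.21,-0.298,0]]' --turn '[[0,0,-0.1],[0,0,-0.2],[0,0,-0.265],[0,0,-0.265],[0,0,-0.265],[0,0,-0.265],[0,0,-0.265]]' --claw '[0.2,0.2,0.2,0.2,0.2,0.2,0.2]'

```text
clock: 25.15
position: [0.56, -0.0985, 0.0374]
ee_rot: [0.0, 1.0, -0.026, -0.001]
contact_force: [0.0, 0.0, -0.4]
width: 0.0386
gripper_force: 30.5
```

Run:
```python
from h import *
p,r,s=tool();print(p,s['width'],s['gripper_force'],go([.561,-.0978,.002],np.pi/2-.05))
```

```text
[ 0.56001897 -0.098485    0.03737206] 0.03864533345498399 30.545373558998108 d [ 0.0025 -0.0018  0.0884] turn z -0.0051 (other 5.9949)
```

Call:
carry_out --delta_pos '[[0.002,-0.0015,0.05],[0.002,-0.0015,0.085],[0.002,-0.0015,0.095],[0.002,-0.0015,0.095],[0.01,-0.0015,0.095],[0.018,-0.0015,0.095],[0.025,-0.0015,0.095],[0.03,-0.0015,0.095],[0.03,-0.0015,0.095]]' --turn '[[0,0,0],[0,0,0],[0,0,0],[0,0,0],[0,0,0],[0,0,0],[0,0,0],[0,0,0],[0,0,0]]' --claw '[0.2,0.2,0.2,0.2,0.2,0.2,0.2,0.2,0.2]'

```text
clock: 26.05
position: [0.5665, -0.0981, -0.001]
ee_rot: [-0.0, 1.0, -0.026, -0.007]
contact_force: [-11.9, -2.4, 5.4]
width: 0.0394
gripper_force: 31.2
```

Call:
carry_out --delta_pos '[[-0.006,0,0],[-0.006,0,-0.002],[-0.006,0,-0.002],[-0.006,0,-0.002],[-0.006,0,-0.08],[-0.006,0,-0.15],[-0.006,0,-0.15]]' --turn '[[0,0,0],[0,0,0],[0,0,0],[0,0,0],[0,0,0],[0,0,0],[0,0,0]]' --claw '[0.2,-0.1,-0.1,-0.1,-0.1,-0.15,-0.15]'

```text
clock: 26.75
position: [0.5746, -0.0991, 0.0637]
ee_rot: [0.001, 1.0, -0.026, 0.005]
contact_force: [1.1, -0.2, 1.2]
width: 0.0493
gripper_force: 0.0
```

```bash
python3 tiles.py | sed -n '1,9p'
python3 - <<'E'
from h import *
p,r,s=tool();print(p,s['qpos'].round(2),go([.466,-.073,.065],np.pi/2-np.radians(22)))
E
```

```text
top
119 [ 0.5607 -0.0966] [562.7 -97.8] [32.2 35. ] 0.2
190 [0.4648 0.0601] [464.6  60.3] [40.  38.7] 12.5
192 [0.4205 0.2095] [420.7 209.5] [38.9 39.1] 78.8
[[0.419, 0.21, -0.001], [0.468, 0.062, -0.005], [0.481, 0.285, 0.002], [0.325, 0.174, 0.001], [0.565, -0.096, -0.003]] [[0.598, 0.228, 0.035], [0.574, 0.054, 0.004], [0.583, 0.129, 0.003], [0.618, 0.473, 0.001]] [[0.58, -0.182, 0.026]]
scene
125 [-1.7983  0.3047] [-1775.2   300.5] [ 48.9 787.2] 83.8
114 [-0.4149  0.1466] [-415.4  144.5] [75.7 94. ] 65.8
76 [-0.0008  0.0871] [-2.  88.4] [36.1 98.9] 81.2
[ 0.57021503 -0.09800294  0.05868617] [-0.29  0.43  1.74 -0.    0.98  1.33] d [-0.2635 -0.0487 -0.0153] turn z 0.6329 (other -5.3671)
```

Call:
carry_out --delta_pos '[[-0.1,-0.02,-0.01],[-0.264,-0.049,-0.01],[-0.264,-0.049,-0.01],[-0.264,-0.049,-0.01],[-0.264,-0.049,-0.01],[-0.264,-0.049,-0.01]]' --turn '[[0,0,0.2],[0,0,0.4],[0,0,0.63],[0,0,0.63],[0,0,0.63],[0,0,0.63]]' --claw '[-0.15,-0.15,-0.15,-0.15,-0.15,-0.15]'

```text
clock: 27.75
position: [0.4684, -0.0737, 0.0639]
ee_rot: [0.0, 0.982, -0.189, 0.001]
contact_force: [1.1, -0.3, -0.3]
width: 0.0493
gripper_force: 0.0
```

Run:
```python
from h import *
from tiles import tiles
for t in tiles(manip.get_image('scene')):
    if t[1][0]>.3: print(t)
p,r,s=tool();print(p,s['width'],go([.4655,-.0732,.0008],np.pi/2-np.radians(22)))
```

```text
(np.int32(112), array([0.4275, 0.2098]), array([427.6, 210. ]), array([43.3, 46.7]), 79.6)
(np.int32(127), array([0.4689, 0.0625]), array([468.8,  62.8]), array([51. , 44.4]), 11.0)
(np.int32(130), array([ 0.47  , -0.0715]), array([469.9, -71.4]), array([42.7, 51.4]), 67.5)
[ 0.46822866 -0.07365971  0.06380853] 0.048841988865566566 d [-0.0071  0.0015  0.1575] turn z 0.0047 (other -5.9953)
```

Call:
carry_out --delta_pos '[[-0.007,0.0015,0.08],[-0.007,0.0015,0.14],[-0.007,0.0015,0.158],[-0.007,0.0015,0.158],[-0.007,0.0015,0.158],[-0.007,0.0015,0.158],[-0.007,0.0015,0.158],[-0.007,0.0015,0.158]]' --turn '[[0,0,0],[0,0,0],[0,0,0],[0,0,0],[0,0,0],[0,0,0],[0,0,0],[0,0,0]]' --claw '[-0.15,-0.15,-0.15,-0.15,0.2,0.2,0.2,0.2]'

```text
clock: 28.6
position: [0.464, -0.0727, 0.0011]
ee_rot: [0.0, 0.982, -0.19, 0.001]
contact_force: [0.7, 0.4, -0.3]
width: 0.0388
gripper_force: 30.1
```

Call:
carry_out --delta_pos '[[0,0,-0.05],[0,0,-0.1],[0,0,-0.1],[0,0,-0.1],[0,0,-0.1],[0,0,-0.1]]' --turn '[[0,0,0],[0,0,-0.2],[0,0,-0.4],[0,0,-0.64],[0,0,-0.64],[0,0,-0.64]]' --claw '[0.2,0.2,0.2,0.2,0.2,0.2]'

```text
clock: 29.2
position: [0.4635, -0.0726, 0.0407]
ee_rot: [0.0, 1.0, -0.025, 0.0]
contact_force: [-0.1, -0.8, 0.2]
width: 0.0388
gripper_force: 30.4
```

Run:
```python
from h import *
p,r,s=tool();print(p,s['width'],s['gripper_force'],go([.5645,-.0229,.04],np.pi/2-.05))
```

```text
[ 0.46348748 -0.07255178  0.04065368] 0.03881424861930375 30.369561910629272 d [ 0.246  -0.1366  0.0017] turn z 0.0003 (other -5.9997)
```

Call:
carry_out --delta_pos '[[0.1,-0.06,0],[0.2,-0.12,0],[0.246,-0.1365,0],[0.246,-0.1365,0],[0.246,-0.1365,0],[0.246,-0.1365,0.05],[0.246,-0.1365,0.09],[0.246,-0.1365,0.099],[0.246,-0.1365,0.099]]' --turn '[[0,0,0],[0,0,0],[0,0,0],[0,0,0],[0,0,0],[0,0,0],[0,0,0],[0,0,0],[0,0,0]]' --claw '[0.2,0.2,0.2,0.2,0.2,0.2,0.2,0.2,0.2]'

```text
clock: 30.1
position: [0.5622, -0.0231, 0.0011]
ee_rot: [-0.0, 1.0, -0.024, -0.001]
contact_force: [-0.2, 0.5, -0.2]
width: 0.039
gripper_force: 30.4
```

Call:
carry_out --delta_pos '[[0.01,0,0],[0.018,0,0],[0.025,0,0],[0.03,0,0],[0.03,0,0]]' --turn '[[0,0,0],[0,0,0],[0,0,0],[0,0,0],[0,0,0]]' --claw '[0.2,0.2,0.2,0.2,0.2]'

```text
clock: 30.6
position: [0.5706, -0.0233, 0.0009]
ee_rot: [0.0, 1.0, -0.024, -0.006]
contact_force: [-10.3, -1.4, 10.4]
width: 0.039
gripper_force: 31.5
```

Contact at 10 N, so it's flush. Release, lift, and go on to the tile at (0.465, 0.060).

Call:
carry_out --delta_pos '[[-0.006,0,0],[-0.006,0,-0.001],[-0.006,0,-0.001],[-0.006,0,-0.001],[-0.006,0,-0.08],[-0.006,0,-0.15],[-0.006,0,-0.15],[-0.006,0,-0.15]]' --turn '[[0,0,0],[0,0,0],[0,0,0],[0,0,0],[0,0,0],[0,0,0],[0,0,0],[0,0,0]]' --claw '[0.2,-0.1,-0.1,-0.1,-0.1,-0.15,-0.15,-0.15]'

```text
clock: 31.4
position: [0.5747, -0.0232, 0.0614]
ee_rot: [0.0, 1.0, -0.024, 0.001]
contact_force: [0.1, -0.7, -0.8]
width: 0.0492
gripper_force: 0.0
```

Run:
```python
from h import *
from tiles import tiles
for c in('top','scene'):
  for t in tiles(manip.get_image(c)):
    if t[1][0]>.3: print(c,t)
p,r,s=tool();print(p,s['width'],s['qpos'].round(2),go([.465,.0605,.065],np.pi/2+np.radians(11.5)))
```

```text
top (np.int32(112), array([ 0.5734, -0.1158]), array([ 575.9, -116.9]), array([29.1, 63.4]), 57.1)
top (np.int32(100), array([ 0.5611, -0.0241]), array([561.3, -23.7]), array([20.7, 37.8]), 1.1)
top (np.int32(85), array([ 0.557 , -0.2021]), array([ 556.5, -205.5]), array([99.8,  9.7]), 85.3)
top (np.int32(125), array([0.4726, 0.1104]), array([470.9, 109.4]), array([17.9, 77.8]), 84.1)
top (np.int32(192), array([0.4207, 0.2095]), array([420.7, 209.6]), array([39., 39.]), 78.6)
scene (np.int32(112), array([0.4273, 0.2099]), array([427.6, 210.3]), array([43.8, 46.7]), 79.6)
scene (np.int32(127), array([0.4685, 0.0624]), array([467.8,  62.7]), array([51.4, 44.4]), 11.0)
scene (np.int32(180), array([ 0.5728, -0.098 ]), array([569.9, -98.9]), array([87.6, 48.2]), 88.0)
[ 0.57323456 -0.02298323  0.05989761] 0.04903789245637567 [-0.16  0.42  1.75 -0.    0.97  1.46] d [-0.2802 -0.1957 -0.0122] turn z -0.4737 (other 5.5262)
```

Call:
carry_out --delta_pos '[[-0.1,-0.07,-0.012],[-0.2,-0.14,-0.012],[-0.28,-0.196,-0.012],[-0.28,-0.196,-0.012],[-0.28,-0.196,-0.012],[-0.28,-0.196,-0.012],[-0.28,-0.196,-0.012]]' --turn '[[0,0,-0.2],[0,0,-0.4],[0,0,-0.475],[0,0,-0.475],[0,0,-0.475],[0,0,-0.475],[0,0,-0.475]]' --claw '[-0.15,-0.15,-0.15,-0.15,-0.15,-0.15,-0.15]'

```text
clock: 32.2
position: [0.4672, 0.0599, 0.0655]
ee_rot: [0.0, 0.995, 0.1, 0.0]
contact_force: [0.7, -0.3, -0.2]
width: 0.0495
gripper_force: 0.0
```

Run:
```python
from h import *
from tiles import tiles
for c in('scene',):
  for t in tiles(manip.get_image(c)):
    if t[1][0]>.3: print(c,t)
p,r,s=tool();print(p,s['width'],s['qpos'].round(2),go([.465,.0605,.0008],np.pi/2+np.radians(11.5)))
```

```text
scene (np.int32(111), array([0.4273, 0.2097]), array([427.6, 210. ]), array([43.3, 46.7]), 79.6)
scene (np.int32(127), array([0.4687, 0.0622]), array([468.4,  62.3]), array([49.7, 45.6]), 12.5)
[0.46700476 0.05986463 0.06545576] 0.04877706942238222 [-0.02  0.28  1.97 -0.    0.89  1.35] d [-0.0047 -0.0026  0.1616] turn z -0.0007 (other 5.9993)
```

Call:
carry_out --delta_pos '[[-0.005,-0.0025,0.08],[-0.005,-0.0025,0.14],[-0.005,-0.0025,0.162],[-0.005,-0.0025,0.162],[-0.005,-0.0025,0.162],[-0.005,-0.0025,0.162],[-0.005,-0.0025,0.162],[-0.005,-0.0025,0.162]]' --turn '[[0,0,0],[0,0,0],[0,0,0],[0,0,0],[0,0,0],[0,0,0],[0,0,0],[0,0,0]]' --claw '[-0.15,-0.15,-0.15,-0.15,0.2,0.2,0.2,0.2]'

```text
clock: 33.05
position: [0.4641, 0.0611, 0.0015]
ee_rot: [0.0, 0.995, 0.101, 0.001]
contact_force: [-0.4, -0.2, 0.0]
width: 0.039
gripper_force: 30.2
```

Call:
carry_out --delta_pos '[[0,0,-0.05],[0,0,-0.1],[0,0,-0.1],[0,0,-0.1],[0,0,-0.1],[0,0,-0.1]]' --turn '[[0,0,0],[0,0,0.2],[0,0,0.4],[0,0,0.48],[0,0,0.48],[0,0,0.48]]' --claw '[0.2,0.2,0.2,0.2,0.2,0.2]'

```text
clock: 33.65
position: [0.4636, 0.0611, 0.041]
ee_rot: [0.0, 1.0, -0.024, 0.0]
contact_force: [-0.5, -0.6, -0.5]
width: 0.0392
gripper_force: 30.5
```

Run:
```python
from h import *
p,r,s=tool();print(p,s['width'],s['gripper_force'],go([.568,.0519,.04],np.pi/2-.05))
```

```text
[0.46360936 0.0610935  0.04104451] 0.039238926534148066 30.466548800468445 d [0.2618 0.0102 0.0027] turn z 0.0021 (other -5.9979)
```

Call:
carry_out --delta_pos '[[0.1,0.005,0],[0.2,0.01,0],[0.262,0.01,0],[0.262,0.01,0],[0.262,0.01,0],[0.262,0.01,0.05],[0.262,0.01,0.09],[0.262,0.01,0.099],[0.262,0.01,0.099]]' --turn '[[0,0,0],[0,0,0],[0,0,0],[0,0,0],[0,0,0],[0,0,0],[0,0,0],[0,0,0],[0,0,0]]' --claw '[0.2,0.2,0.2,0.2,0.2,0.2,0.2,0.2,0.2]'

```text
clock: 34.55
position: [0.5659, 0.0521, 0.0014]
ee_rot: [0.0, 1.0, -0.025, -0.001]
contact_force: [0.7, -1.3, 0.0]
width: 0.0389
gripper_force: 30.5
```

Call:
carry_out --delta_pos '[[0.01,0,0],[0.018,0,0],[0.025,0,0],[0.03,0,0],[0.03,0,0]]' --turn '[[0,0,0],[0,0,0],[0,0,0],[0,0,0],[0,0,0]]' --claw '[0.2,0.2,0.2,0.2,0.2]'

```text
clock: 35.05
position: [0.575, 0.0516, 0.0012]
ee_rot: [-0.0, 1.0, -0.025, -0.005]
contact_force: [-9.9, -0.7, 8.6]
width: 0.0386
gripper_force: 31.4
```

Call:
carry_out --delta_pos '[[-0.006,0,0],[-0.006,0,-0.001],[-0.006,0,-0.001],[-0.006,0,-0.001],[-0.006,0,-0.08],[-0.006,0,-0.15],[-0.006,0,-0.15],[-0.006,0,-0.15]]' --turn '[[0,0,0],[0,0,0],[0,0,0],[0,0,0],[0,0,0],[0,0,0],[0,0,0],[0,0,0]]' --claw '[0.2,-0.1,-0.1,-0.1,-0.1,-0.15,-0.15,-0.15]'

```text
clock: 35.85
position: [0.5785, 0.0513, 0.0618]
ee_rot: [0.0, 1.0, -0.025, 0.001]
contact_force: [-0.5, -0.0, 0.1]
width: 0.0492
gripper_force: 0.0
```

Run:
```python
from h import *
from tiles import tiles
for c in('top','scene'):
  for t in tiles(manip.get_image(c)):
    if t[1][0]>.3: print(c,t)
p,r,s=tool();print(p,s['width'],s['qpos'].round(2),go([.421,.2098,.065],np.pi/2-np.radians(11.3)))
```

```text
top (np.int32(101), array([0.5667, 0.0497]), array([568.7,  50.6]), array([26.6, 40.6]), 1.1)
top (np.int32(82), array([ 0.5569, -0.202 ]), array([ 556.2, -205.4]), array([99.8,  9.6]), 84.9)
top (np.int32(187), array([0.4456, 0.2149]), array([447.6, 213.9]), array([22.5, 90.9]), 81.0)
scene (np.int32(113), array([0.4275, 0.21  ]), array([427.6, 210.3]), array([43.8, 46.7]), 79.6)
[0.57699853 0.05133012 0.06031021] 0.048956157210056105 [-0.03  0.43  1.74 -0.    0.98  1.59] d [-0.4093 -0.3762 -0.0111] turn z 0.2812 (other -5.7188)
```

Call:
carry_out --delta_pos '[[-0.1,-0.09,-0.012],[-0.2,-0.18,-0.012],[-0.3,-0.27,-0.012],[-0.41,-0.376,-0.012],[-0.41,-0.376,-0.012],[-0.41,-0.376,-0.012],[-0.41,-0.376,-0.012],[-0.41,-0.376,-0.012]]' --turn '[[0,0,0.1],[0,0,0.2],[0,0,0.28],[0,0,0.28],[0,0,0.28],[0,0,0.28],[0,0,0.28],[0,0,0.28]]' --claw '[-0.15,-0.15,-0.15,-0.15,-0.15,-0.15,-0.15,-0.15]'

```text
clock: 36.75
position: [0.4224, 0.2092, 0.0657]
ee_rot: [0.0, 0.995, -0.098, 0.0]
contact_force: [0.3, 0.5, -1.0]
width: 0.0493
gripper_force: 0.0
```

Run:
```python
from h import *
from tiles import tiles
for c in('scene','top'):
  for t in tiles(manip.get_image(c)):
    if t[1][0]>.3: print(c,t)
p,r,s=tool();print(p,s['width'],s['qpos'].round(2),go([.421,.2098,.0008],np.pi/2-np.radians(11.3)))
```

```text
scene (np.int32(111), array([0.4273, 0.2097]), array([427.6, 210. ]), array([43.3, 46.7]), 79.6)
scene (np.int32(66), array([ 0.562 , -0.0953]), array([560.8, -96.6]), array([35.6, 23.5]), 79.8)
[0.42250628 0.20898987 0.06579997] 0.04911013925515484 [ 0.31  0.28  1.97 -0.    0.89  2.08] d [-0.0041 -0.0013  0.1625] turn z -0.0017 (other 5.9983)
```

Call:
carry_out --delta_pos '[[-0.004,-0.0015,0.08],[-0.004,-0.0015,0.14],[-0.004,-0.0015,0.162],[-0.004,-0.0015,0.162],[-0.004,-0.0015,0.162],[-0.004,-0.0015,0.162],[-0.004,-0.0015,0.162],[-0.004,-0.0015,0.162]]' --turn '[[0,0,0],[0,0,0],[0,0,0],[0,0,0],[0,0,0],[0,0,0],[0,0,0],[0,0,0]]' --claw '[-0.15,-0.15,-0.15,-0.15,0.2,0.2,0.2,0.2]'

```text
clock: 37.65
position: [0.4204, 0.2108, 0.0019]
ee_rot: [-0.0, 0.995, -0.098, 0.001]
contact_force: [-0.2, -0.2, -0.8]
width: 0.0385
gripper_force: 30.2
```

Call:
carry_out --delta_pos '[[0,0,-0.05],[0,0,-0.1],[0,0,-0.1],[0,0,-0.1],[0,0,-0.1],[0,0,-0.1]]' --turn '[[0,0,0],[0,0,-0.15],[0,0,-0.28],[0,0,-0.28],[0,0,-0.28],[0,0,-0.28]]' --claw '[0.2,0.2,0.2,0.2,0.2,0.2]'

```text
clock: 38.25
position: [0.4196, 0.2105, 0.0409]
ee_rot: [0.0, 1.0, -0.025, -0.0]
contact_force: [-0.4, 0.0, -0.4]
width: 0.0389
gripper_force: 30.5
```

Run:
```python
from h import *
p,r,s=tool();print(p,s['width'],s['gripper_force'],go([.572,.127,.04],np.pi/2-.05))
```

```text
[0.41957061 0.21052776 0.04094351] 0.0389358100514932 30.481592416763306 d [0.3912 0.1892 0.0021] turn z -0.0017 (other 5.9983)
```

Call:
carry_out --delta_pos '[[0.1,0.05,0],[0.2,0.1,0],[0.3,0.15,0],[0.391,0.189,0],[0.391,0.189,0],[0.391,0.189,0],[0.391,0.189,0],[0.391,0.189,0.05],[0.391,0.189,0.09],[0.391,0.189,0.098],[0.391,0.189,0.098]]' --turn '[[0,0,0],[0,0,0],[0,0,0],[0,0,0],[0,0,0],[0,0,0],[0,0,0],[0,0,0],[0,0,0],[0,0,0],[0,0,0]]' --claw '[0.2,0.2,0.2,0.2,0.2,0.2,0.2,0.2,0.2,0.2,0.2]'

```text
clock: 39.35
position: [0.5705, 0.1281, 0.0021]
ee_rot: [0.0, 1.0, -0.024, -0.001]
contact_force: [-0.6, 0.2, -0.7]
width: 0.0391
gripper_force: 30.5
```

Call:
carry_out --delta_pos '[[0.01,0,0],[0.018,0,0],[0.025,0,0],[0.03,0,0],[0.03,0,0]]' --turn '[[0,0,0],[0,0,0],[0,0,0],[0,0,0],[0,0,0]]' --claw '[0.2,0.2,0.2,0.2,0.2]'

```text
clock: 39.85
position: [0.5792, 0.1273, 0.0016]
ee_rot: [-0.0, 1.0, -0.025, -0.005]
contact_force: [-8.7, 0.9, 6.7]
width: 0.0391
gripper_force: 31.1
```

Flush at 9 N. Release, lift, then retreat so both cameras have a clear view.

Call:
carry_out --delta_pos '[[-0.006,0,0],[-0.006,0,-0.001],[-0.006,0,-0.001],[-0.006,0,-0.001],[-0.006,0,-0.08],[-0.006,0,-0.2],[-0.006,0,-0.35],[-0.1,0,-0.45],[-0.2,0,-0.45]]' --turn '[[0,0,0],[0,0,0],[0,0,0],[0,0,0],[0,0,0],[0,0,0],[0,0,0],[0,0,0],[0,0,0]]' --claw '[0.2,-0.1,-0.1,-0.1,-0.1,-0.15,-0.15,-0.15,-0.15]'

```text
clock: 40.75
position: [0.5102, 0.1309, 0.1874]
ee_rot: [-0.001, 1.0, -0.026, 0.007]
contact_force: [-0.1, 0.8, 0.6]
width: 0.0492
gripper_force: 0.0
```

Call:
carry_out --delta_pos '[[-0.1,0.2,0],[-0.2,0.4,0],[-0.2,0.6,0],[-0.2,0.8,0],[-0.2,1,0],[-0.2,1,0],[-0.2,1,0],[-0.2,1,0],[-0.2,1,0],[-0.2,1,0]]' --turn '[[0,0,0],[0,0,0],[0,0,0],[0,0,0],[0,0,0],[0,0,0],[0,0,0],[0,0,0],[0,0,0],[0,0,0]]' --claw '[-0.15,-0.15,-0.15,-0.15,-0.15,-0.15,-0.15,-0.15,-0.15,-0.15]'

```text
clock: 41.75
position: [0.4046, -0.267, 0.1821]
ee_rot: [0.0, 1.0, -0.027, 0.0]
contact_force: [0.9, 1.4, -0.2]
width: 0.049
gripper_force: 0.0
```

```bash
python3 - <<'E'
from h import *
from tiles import tiles
o=np.array([.610,.0123]); X=np.array([np.cos(.05),-np.sin(.05)]);Y=np.array([np.sin(.05),np.cos(.05)])
im=manip.get_image('top');sc=manip.get_image('scene')
for t in tiles(im):
    if t[1][0]>.3: print(t[0],(t[1]-o)@X,(t[1]-o)@Y,t[3],t[4])
p,r,s=tool();print(p,s['contact_force'])
l=cv2.resize(im['image'][150:260,205:410,::-1],(800,300),interpolation=cv2.INTER_CUBIC)
r=cv2.resize(sc['image'][170:260,220:440,::-1],(800,300),interpolation=cv2.INTER_CUBIC)
cv2.imwrite('pics/end.png',np.vstack([l,r]))
E
python3 br.py|head -13
```

```text
181 -0.037284955151829974 0.03678249745906369 [38.5 37.8] 1.2
180 -0.037621397690294316 -0.03852843671664756 [38.5 37.8] 0.9
[ 0.40450842 -0.26375068  0.18191435] [ 0.22850573  0.37637534 -0.2630477 ]
top (238, 180, 258, 192)
[[ 0  0  0  0  0  0  0  0  0  3 12 19 20 20 20 20 20 20 20 20]
 [ 0  0  0  0  0  0  0  0  0  4 13 19 20 20 20 19 19 20 19 20]
 [ 0  0  0  0  0  0  0  0  1  4 16 19 19 20 19 19 20 19 20 19]
 [ 0  0  0  0  0  1  0  1  1  5 16 20 20 19 19 20 20 20 20 20]
 [ 0  0  0  0  0  0  0  0  1  6 17 20 19 20 20 20 19 20 20 20]
 [ 0  0  0  0  0  0  0  0  1  7 17 19 20 20 18 14  9 11 14 17]
 [ 0  0  0  1  3  3  1  1  3 10 19 21 21 20 15  5  1  2  4  5]
 [ 1  1  1  6 13 13  9  7 10 19 24 25 25 25 17  6  0  0  0  0]
 [ 0  0  1  6 15 15 12 10 14 22 27 28 29 27 19  7  0  0  0  0]
 [ 0  0  1  2  3  3  3  2  6 15 22 23 23 22 16  5  0  0  0  0]
 [ 0  0  1  0  1  0  0  0  2 13 19 20 20 20 17  8  1  0  0  0]
 [ 1  0  0  0  0  0  0  0  2 12 20 20 20 20 20 15  8  5  3  4]]
```

View pics/end.png

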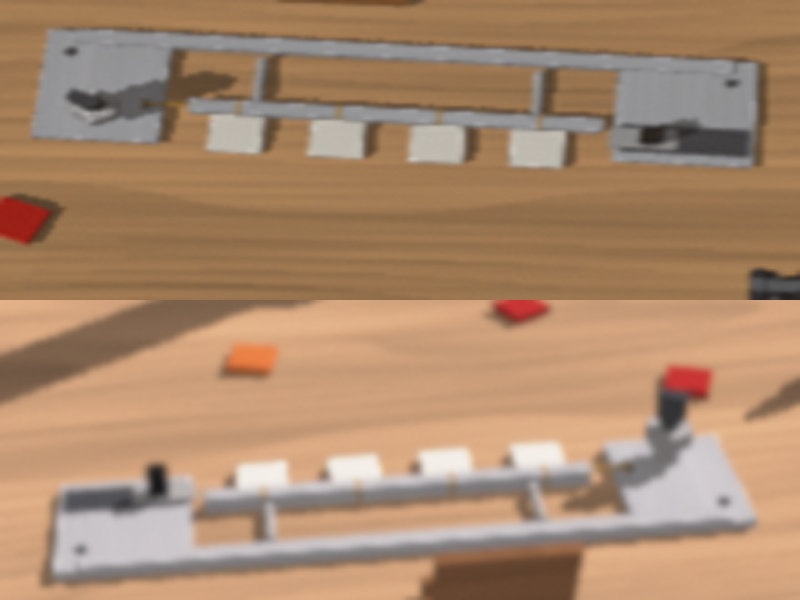

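The four tiles sit flush against the fence at top (237,133), (338,138), (438,143) and (538,148), each under its mark at 240, 340, 440 and 540. The lock knob is at the fence end of its slot at (652,135), and the pointer is still level with the index. Handing in.

```bash
python3 -c "
from rig import manip
print(manip.sign_off())"
```

```text
the job is handed in; nothing more can be done
None
```

I've handed the job in, and no verdict came back: in the final pictures the fence pointer is level with the index, the lock knob is at its stop and all four tiles are flush and centred on marks 0–3; the nut felt tight at its stop.

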